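# Oil the earth plates

### The job

Slide each brass earth plate along its lane until it overhangs the front edge of the feed stand and can be gripped, then push it in over the sill of the oiling box, through the sprung yellow flap, until it drops flat inside and the flap shuts behind it. When all the plates are in, pump the lever of the oiling box through five full strokes, all the way down and letting it come fully up each time. Do not disturb the white nut or the blue screw tray behind them.

Things in the scene. Friction and masses are not known exactly. Their poses are not given: they have to be found in the camera images.
- plate_0: brass earth plate, 80 x 44 x 5 mm, 0.15 kg (two or three alike; an absent one reads None). Origin at the centre of its underside, x along the 80 mm, z through the thickness. Starts flat in a lane of the feed stand, between ribs as high as itself 1.5 mm off each side, so fingers get beside it only where it overhangs the front edge (or if it lies on the open bench): grip across its 44 mm
- plate_1: brass earth plate, 80 x 44 x 5 mm, 0.15 kg (two or three alike; an absent one reads None). Origin at the centre of its underside, x along the 80 mm, z through the thickness. Starts flat in a lane of the feed stand, between ribs as high as itself 1.5 mm off each side, so fingers get beside it only where it overhangs the front edge (or if it lies on the open bench): grip across its 44 mm
- plate_2: brass earth plate, 80 x 44 x 5 mm, 0.15 kg (two or three alike; an absent one reads None). Origin at the centre of its underside, x along the 80 mm, z through the thickness. Starts flat in a lane of the feed stand, between ribs as high as itself 1.5 mm off each side, so fingers get beside it only where it overhangs the front edge (or if it lies on the open bench): grip across its 44 mm
- feed_stand: fixed aluminium stand, 150 (x) x 177 (y) mm, top 50 mm above the bench; origin at the centre of its underside, its -x is the front, towards the oiling box. Three lanes 47 mm wide run along x, centred at y = -55, 0, +55 mm, between black ribs 8 mm wide, 5 mm high; the lanes are open at the front (x = -75 mm) and at the back (x = +75 mm).
- stand_edge (a point): middle of the stand's front top edge, 50 mm above the bench, axes as the stand; the bench before it is clear up to the box, but a 205 mm high cabinet stands near on the +y side. Plates start 2 to 17 mm behind this edge, with 53 to 68 mm of free lane behind them, where shut fingers can push. A plate tips off if it overhangs by 40 mm or more
- oiling_box: fixed grey oiling box with blue roof, 105 (x) x 72 (y) x 122 mm high; origin at the centre of its underside, its -x is the front, towards the feed stand. Front wall (sill) 4 mm thick, 75 mm high; roof starts 20 mm behind the front face; side walls 5 mm thick, full height and length. The red pump (72 mm high) stands to its left at y = +85 mm on the same base plate (to y = +116 mm)
- sill (a point): middle of the top outer edge of the box's low front wall, 75 mm above the bench, axes as the box. The way in above it is 62 mm wide, closed by the flap. A plate pushed in level opens the flap, and falls to the floor when its rear end has passed the wall's 4 mm; shut fingers can follow up to 15 mm behind the front face, tips just above the sill
- chamber_floor (a point): centre of the box's inner floor (96 x 62 mm), 53 mm above the bench and 22 mm below the sill; axes as the box
- flap (a joint): angle of the yellow flap (58 mm wide, 40 mm long), hinged on a level pin 112 mm above the bench, 22 mm behind the front face; 0 = shut, hanging down and forward to the sill; grows to 1.6 as it is pushed inward. A spring shuts it (about 1 N at its edge, 3 N wide open)
- pump_lever (a joint): angle of the pump lever: 0 = up (rest), grows as the grip is pressed down, 0.85 = bottom stop. A spring returns it up: about 3 N at the grip at rest, 8 N at the bottom
- lever_pivot (a point): pivot of the pump lever, 60 mm above the bench; axes as the box
- lever_grip (a point): centre of the black cross grip (20 mm thick, 36 mm wide) at the end of the lever, 100 mm from the pivot towards the box's front; 0.42 rad above level at rest (101 mm above the bench), 0.43 rad below level at the bottom stop (18 mm). Press it from above with shut fingers
- hex_nut_white: bystander: white dome nut, 61 x 69 x 38 mm, origin at the centre of its underside
- blue_tray: bystander: small blue open tray of screws, 73 x 100 x 28 mm, origin at the centre of its underside

How it is judged (in metres and radians):
On the way, in this order (a step that is already met when the one before it is completed fails the run):
1. every plate lies flat inside the oiling box and the flap has closed behind them (x of plate_0 in the frame of chamber_floor between -0.012 and 0.012 m and y of plate_0 in the frame of chamber_floor between -0.015 and 0.015 m and z of plate_0 in the frame of chamber_floor between -0.006 and 0.017 m and angle between the z axis of each of plate_0, plate_1, plate_2 and the z axis of oiling_box, either way round below 0.1 rad and x of plate_1 in the frame of chamber_floor between -0.012 and 0.012 m and y of plate_1 in the frame of chamber_floor between -0.015 and 0.015 m and z of plate_1 in the frame of chamber_floor between -0.006 and 0.017 m and x of plate_2 in the frame of chamber_floor between -0.012 and 0.012 m and y of plate_2 in the frame of chamber_floor between -0.015 and 0.015 m and z of plate_2 in the frame of chamber_floor between -0.006 and 0.017 m and value of joint flap below 0.1 rad), for 0.2 s.
2. pump lever pressed fully down, first stroke (value of joint pump_lever above 0.7 rad), for 0.05 s.
3. pump lever back up after the first stroke (value of joint pump_lever below 0.12 rad), for 0.05 s.
4. pump lever pressed fully down, second stroke (value of joint pump_lever above 0.7 rad), for 0.05 s.
5. pump lever back up after the second stroke (value of joint pump_lever below 0.12 rad), for 0.05 s.
6. pump lever pressed fully down, third stroke (value of joint pump_lever above 0.7 rad), for 0.05 s.
7. pump lever back up after the third stroke (value of joint pump_lever below 0.12 rad), for 0.05 s.
8. pump lever pressed fully down, fourth stroke (value of joint pump_lever above 0.7 rad), for 0.05 s.
9. pump lever back up after the fourth stroke (value of joint pump_lever below 0.12 rad), for 0.05 s.
10. pump lever pressed fully down, fifth stroke (value of joint pump_lever above 0.7 rad), for 0.05 s.
At the end, for the whole second after the job is handed in: All plates present at rest, flat (0.1 rad) in the oiling box (centre within 12 mm of the floor centre lengthways and 15 mm across, underside under 17 mm above the floor); flap shut (< 0.1 rad); lever up (< 0.12 rad) after five strokes (> 0.7 rad down, < 0.12 up) made with all plates inside (all of step 1 and value of joint pump_lever below 0.12 rad and linear speed of each of plate_0, plate_1, plate_2 below 0.02 m/s); the robot touches nothing.
It fails at once if the white dome nut is moved more than 30 mm (distance of hex_nut_white from where it was at the start of the episode above 0.03 m).
It fails at once if the blue screw tray is moved more than 30 mm (distance of blue_tray from where it was at the start of the episode above 0.03 m).
Of plate_0, plate_1, plate_2 only 2 to 3 are there at a start; the rules pass over those that are not, and their reading is None.
At some moment in a run one of plate_1, plate_2 may be knocked a few centimetres aside while the robot is not near it.
Once in a run the grip may slacken for a moment while it holds something.
It also fails if it takes over 210 s, if anything falls off the work surface, if the arm or the gripper's body presses on something with over 40 N, if the wrist force passes 120 N, or if a joint passes its speed limit or range.

### The arm

A 6-joint arm with a two-finger parallel gripper is mounted at the origin on a cart in front of the work surface, level with it; the furniture and walls round the work are solid. World frame = base frame: x ahead of the robot, y to its left, z up, the work surface at z = 0. Lengths are in mm, angles in rad, forces in N, time in s.
With the tool pointing down it reaches from about 275 to 750 mm from the base axis. Payload 10.2 kg.
Tool frame: the origin (TCP) lies midway between the tips of the shut fingers; the grasp point (between the pads) lies 19 mm behind it; z points along the fingers, y is the line along which they close (so a half turn about z gives the same grasp; the last joint's range is limited). The gripper opens to 85 mm and grips with 20 to 120 N. Pads are 22 mm wide; open, the fingers measure 114 mm over their backs; the gripper's body (76 mm by 85 mm) begins 54 mm behind the grasp point. The pads swing forward as they close: fully open they stand 13 mm farther back than shut.
Start: joints at [0.977, 0.313, 1.498, -0, 1.331, -0.223], TCP at [190.253, 489.321, 231.294] pointing down, gripper open.
Joint ranges: [-2.94, 2.94], [-0.97, 2.17], [0.19, 2.56], [-1.23, 4.37], [0.02, 3.11], [-2.88, 2.88]. Speed limits (rad/s): [2.39, 2.39, 3.01, 3.14, 3.14, 3.14].

### API

Orientations are given as a unit quaternion [w, x, y, z].
In Python, from rig import sense, capture, finish_job, find_in, place_of gives the robot as it stands. The module is installed in compiled form; this text tells all that it offers.
- The arm moves only by the shell command python3 -m jog 'ROWS' [FORCE]. ROWS is JSON, a list of rows, each an object of numbers: "tx", "ty", "tz": the shift along the tool's x, y, z in mm; "ax", "ay", "az": the turn, a rotation vector about the tool's x, y, z in rad; "jaw": the closure, from -1 (fully open) to 1 (shut), so that 0 is half open. In form: [{"tx": .., "ty": .., "tz": .., "ax": .., "ay": .., "az": .., "jaw": ..}, ...]. A call has 1 to 5 rows; each row shifts and turns the commanded pose from where the row before left it, along the tool's axes as they then stand; what a row does not reach is not made up. A row lasts 1/8 s, in which the tool goes at most 62.5 mm and 10.7 degrees, less where a joint would pass 70% of its speed; a pose out of reach is approached as far as the arm can. A call with a gripper value outside its range is refused whole. The fingers move at their own pace and stop on an object; FORCE is the grip in N (left out, the last holds). Time passes only in rows, so rows that do not move let the fingers close. It gives the time, the measured TCP pose, the force, the opening and the grip force at its end, in the units of the state.
- sense(): the state, without advancing time (a new reading comes with each control period).
- capture(name): name is "side" or "top"; returns a dict with "color" (480x640x3 uint8, red, green, blue), "depth" (480x640 float32, mm along the optical axis (not along the pixel's ray), 0 where there is no reading), "fx", "fy", "cx", "cy" (pixels), "camera_from_world" (4x4, takes a point from world to camera coordinates). Camera axes: x right, y up, looking along -z (the intrinsics and any distortion apply to the point x, -y, -z); pixel columns grow to the right and rows downward; lengths in mm; the calibration is good to about 2 mm. A picture is of the moment at which its call begins.
- finish_job(): hands the job in; it is judged then, once.
Trained networks look in the newest picture that a camera, given by its name, has taken for a name from the list of things; names that differ only in an ending like _2 or _b are one class to them, and where a whole thing is asked for, a point or a joint stands for the part that bears it (a point fixed in the world has none). Each returns a list of dicts, best first, with "conf" (0 to 1); they miss things now and then, are a little off and sometimes report something else, mostly with a low value. They report only what shows in the picture. A call takes as long as a camera call.
- find_in(query, camera): "centre" ([column, row] in pixels, amid what is visible of it).
- place_of(query, camera): "centre" ([column, row] in pixels: a listed point, or the origin of a listed thing).
The state is a dict: "time_s": time; "joints": joint angles; "dq": joint speeds; "tau": joint torques, N m; "eef_pos": TCP position; "ee_rot": TCP orientation; "force": force on the tool from outside, world axes, zero at the start; "wrist_torque": the same for the moment, N m; "grip_width": opening from 0.0 (shut) to 1.0 (fully open); "grip_force": force on a finger pad.
Only numpy, scipy, OpenCV 4.12 (cv2) and the standard library are available. Lean on these libraries where they do the work, as an engineer would, in place of code of your own. Each camera call takes 0.05 s, during which the arm holds its last target. There are 200 camera calls.

## Working session

There is one attempt and no reset: what is moved stays moved. The work goes in short steps, Python scripts to look and compute and a shell command to move; the robot and the scene stay as the last step left them, time stands still between calls to the robot, and variables do not carry over. Pictures are saved under pics/ and viewed, at most 14 in all, crops included, and the job is handed in when it is done.

```bash
mkdir -p pics; cat > h.py <<'E'
import numpy as np, cv2
from rig import *
def cap(n,f=None):
    c=capture(n)
    if f: cv2.imwrite('pics/'+f,c['color'][:,:,::-1])
    return c
def pt(c,u,v,d=None):
    if d is None: d=c['depth'][int(round(v)),int(round(u))]
    p=np.array([(u-c['cx'])/c['fx']*d,-(v-c['cy'])/c['fy']*d,-d,1])
    return (np.linalg.inv(c['camera_from_world'])@p)[:3]
def atz(c,u,v,z):
    o=np.linalg.inv(c['camera_from_world'])[:3,3]; a=pt(c,u,v,500.)
    return o+(a-o)*(z-o[2])/(a[2]-o[2])
E
python3 - <<'E'
from h import *
np.set_printoptions(precision=1,suppress=True)
for n in('top','side'):
    c=cap(n,n+'1.png')
    print(n,np.linalg.inv(c['camera_from_world'])[:3,3])
    for q in('plate_0','feed_stand','stand_edge','oiling_box','sill','chamber_floor','lever_pivot','lever_grip','hex_nut_white','blue_tray'):
        for r in place_of(q,n)[:3]:
            u,v=r['centre']
            print(q,round(r['conf'],2),[round(u),round(v)],pt(c,min(u,639),min(v,479)))
s=sense();print(s['ee_rot'],s['time_s'])
E
```

```text
top [484.8 259.3 951. ]
plate_0 0.82 [241, 233] [596.2 370.7  54.9]
plate_0 0.81 [241, 304] [478.1 371.1  55.2]
plate_0 0.75 [241, 266] [541.5 370.5  55.7]
feed_stand 0.97 [229, 267] [539.2 391.   54.5]
feed_stand 0.53 [348, 244] [573.4 194.3  61. ]
feed_stand 0.21 [234, 178] [698.5 386.2  13.3]
stand_edge 0.97 [271, 267] [541.4 326.1  -1. ]
stand_edge 0.22 [284, 176] [704.4 299.1  -1.4]
oiling_box 0.75 [376, 242] [569.5 154.7 121.5]
oiling_box 0.66 [242, 302] [481.3 369.3  54.7]
sill 0.77 [348, 245] [571.3 192.8  59.5]
sill 0.64 [244, 302] [481.7 367.   54.8]
chamber_floor 0.64 [346, 245] [574.9 193.5  18.7]
chamber_floor 0.3 [270, 268] [540.6 326.2   0. ]
lever_pivot 0.59 [388, 187] [665.4 124.   67.4]
lever_grip 0.6 [336, 187] [657.4 212.9 112.5]
hex_nut_white 0.76 [286, 173] [708.9 295.9   0.1]
blue_tray 0.71 [235, 179] [695.9 385.5  16.1]
blue_tray 0.36 [382, 244] [565.  146.5 121.8]
side [343.5 978.8 490. ]
plate_0 0.8 [362, 313] [479.9 376.5  54.5]
plate_0 0.73 [296, 301] [589.  388.3  56.3]
plate_0 0.56 [329, 306] [535.2 376.6  53. ]
feed_stand 0.89 [319, 342] [518.  471.   54.2]
stand_edge 0.55 [341, 291] [554.2 247.7  -0.6]
oiling_box 0.83 [346, 264] [561.7 194.3  29.3]
oiling_box 0.68 [306, 226] [639.2 215.9 107.3]
sill 0.78 [343, 242] [584.2 147.5  53.1]
chamber_floor 0.83 [346, 243] [565.1 191.5  75.3]
lever_pivot 0.96 [307, 224] [641.1 206.4 109.3]
lever_grip 0.74 [298, 227] [654.1 220.8 106. ]
hex_nut_white 0.7 [260, 286] [690.9 319.5  19.2]
blue_tray 0.55 [233, 313] [698.  408.   14.4]
[0.  0.2 1.  0. ] 1.1
```

View pics/top1.png

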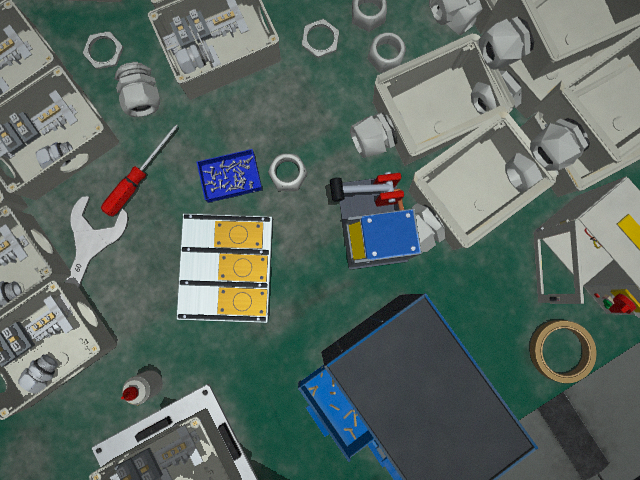

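View pics/side1.png

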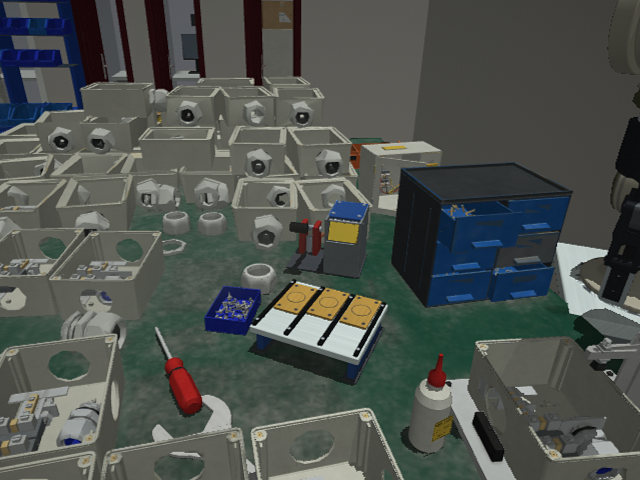

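The top view shows three brass plates at about (240,235), (241,267) and (242,301), with the stand's front edge to the image right. The box roof is at (388,237), with its yellow flap facing the stand, the lever grip at (335,188) and the cabinet at the lower right. Next I'll get exact poses by segmentation.

```bash
cat >> h.py <<'E'
def world(c):
    v,u=np.mgrid[0:480,0:640]; d=c['depth']
    p=np.stack([(u-c['cx'])/c['fx']*d,-(v-c['cy'])/c['fy']*d,-d,np.ones_like(d)],-1)
    return (p@np.linalg.inv(c['camera_from_world']).T)[...,:3]
def rects(c,lo,hi,z,box,amin=40):
    W=world(c);h=cv2.cvtColor(c['color'],cv2.COLOR_RGB2HSV)
    m=cv2.inRange(h,lo,hi)>0
    m&=(W[...,2]>z[0])&(W[...,2]<z[1])&(W[...,0]>box[0])&(W[...,0]<box[1])&(W[...,1]>box[2])&(W[...,1]<box[3])
    n,L,S,C=cv2.connectedComponentsWithStats(m.astype(np.uint8))
    for i in range(1,n):
        if S[i,4]<amin: continue
        P=W[L==i]; r=cv2.minAreaRect(P[:,:2].astype(np.float32))
        print('c',np.round(r[0],1),'size',np.round(r[1],1),'ang',round(r[2],1),'z',round(float(np.median(P[:,2])),1),S[i,4], 'px',np.round(C[i]))
E
python3 - <<'E'
from h import *
c=cap('top')
print(c['fx'],c['cx'],c['cy'])
print('plates');rects(c,(12,90,90),(30,255,255),(45,65),(420,680,280,480))
print('stand all');rects(c,(0,0,0),(180,255,255),(40,62),(420,680,290,480))
print('roof');rects(c,(95,100,60),(125,255,255),(110,130),(480,700,80,260))
print('flap');rects(c,(20,100,80),(35,255,255),(60,130),(480,700,80,260))
print('grip');rects(c,(0,0,0),(180,255,70),(85,125),(600,720,180,260))
print('red');rects(c,(0,120,60),(8,255,255),(40,125),(600,720,80,260),10)
E
```

```text
542.7216412710802 314.42491438823265 239.35444252209717
plates
c [594.5 375.3] size [79.8 44.4] ang 87.8 z 55.3 1208 px [238. 234.]
c [538.8 368.7] size [79.6 44.3] ang 85.7 z 55.3 1230 px [242. 267.]
c [483.3 370.1] size [79.4 44.2] ang 85.9 z 55.3 1254 px [242. 301.]
stand all
c [540.3 399.3] size [150.7 177.3] ang 86.7 z 53.5 9615 px [225. 268.]
roof
c [580.1 132.8] size [68.9 83.2] ang 6.5 z 122.5 2276 px [390. 234.]
flap
c [575.6 182.7] size [59.5 16.8] ang 5.6 z 94.1 441 px [357. 241.]
grip
c [656. 212.] size [35.8 19.8] ang 6.3 z 109.1 283 px [337. 189.]
red
c [681.2 123.5] size [12.3 39.2] ang 5.9 z 71.8 191 px [388. 178.]
c [651.2 120.3] size [12.4 39.6] ang 7.3 z 71.5 202 px [391. 196.]
```

```bash
cat > plan.py <<'E'
import sys,numpy as np
from scipy.spatial.transform import Rotation as R
from rig import sense
F={'stand':((540.3,399.3),86.7),'box':((573.2,194.9),-83.7)} # box origin here = sill, x inward
def plan(f,x,y,z,th):
    o,a=F[f]; a=np.radians(a); c,s_=np.cos(a),np.sin(a)
    P=np.array([o[0]+c*x-s_*y,o[1]+s_*x+c*y,z]); s=sense()
    w,i,j,k=s['ee_rot']; Q=R.from_quat([i,j,k,w]); p=np.array(s['eef_pos'])
    T=np.radians(th); G=R.from_matrix(np.array([[np.cos(T),np.sin(T),0],[np.sin(T),-np.cos(T),0],[0,0,-1]]))
    rv=(Q.inv()*G).as_rotvec()
    print(f,(x,y,z),'world',P.round(1),'turn',rv.round(3),'| after turn t:',(G.inv().apply(P-p)).round(1),'| t now:',(Q.inv().apply(P-p)).round(1))
if __name__=='__main__':
    a=sys.argv[1:]
    for i in range(0,len(a),5): plan(a[i],*map(float,a[i+1:i+5]))
    s=sense();print('t',round(s['time_s'],2),'pos',np.round(s['eef_pos'],1),'q6',round(s['joints'][5],2),'q1',round(s['joints'][0],2),'F',np.round(s['force'],1),'w',round(s['grip_width'],3),'gf',np.round(s['grip_force'],1))
E
python3 plan.py stand 0 0 150 -93.3
J='python3 -m jog'
python3 -m jog '[{"az":-0.174,"jaw":1},{"az":-0.174,"jaw":1},{"az":-0.174,"jaw":1},{"az":-0.174,"jaw":1},{"az":-0.174,"jaw":1}]' 60
python3 -m jog '[{"az":-0.174,"jaw":1},{"az":-0.174,"jaw":1},{"az":-0.174,"jaw":1},{"az":-0.174,"jaw":1},{"az":-0.174,"jaw":1}]' 
python3 -m jog '[{"az":-0.174,"jaw":1},{"jaw":1},{"jaw":1}]' 
python3 plan.py stand 20 0 150 -93.3 stand 24 0 53 -93.3
```

```text
stand (0.0, 0.0, 150.0) world [540.3 399.3 150. ] turn [ 0.    -0.    -1.884] | after turn t: [  69.7 -354.7   81.3] | t now: [-358.9   43.    81.3]
t 1.15 pos [190.2 489.3 231.3] q6 -0.22 q1 0.98 F [ 0.6 -0.1  0.6] w 0.998 gf 0.0
stand (20.0, 0.0, 150.0) world [541.5 419.3 150. ] turn [ 0.    -0.    -1.884] | after turn t: [  49.7 -354.7   81.3] | t now: [-352.7   62.    81.3]
stand (24.0, 0.0, 53.0) world [541.7 423.3  53. ] turn [ 0.    -0.    -1.884] | after turn t: [  45.7 -354.7  178.3] | t now: [-351.5   65.8  178.3]
t 1.15 pos [190.2 489.3 231.3] q6 -0.22 q1 0.98 F [ 0.6 -0.1  0.6] w 0.998 gf 0.0schema error: expected keys tx, ty, tz, ax, ay, az, jaw
schema error: expected keys tx, ty, tz, ax, ay, az, jaw
schema error: expected keys tx, ty, tz, ax, ay, az, jaw
```

```bash
python3 -m jog '[{"tx":0,"ty":0,"tz":0,"ax":0,"ay":0,"az":-0.18,"jaw":1},{"tx":0,"ty":0,"tz":0,"ax":0,"ay":0,"az":-0.18,"jaw":1},{"tx":0,"ty":0,"tz":0,"ax":0,"ay":0,"az":-0.18,"jaw":1},{"tx":0,"ty":0,"tz":0,"ax":0,"ay":0,"az":-0.18,"jaw":1},{"tx":0,"ty":0,"tz":0,"ax":0,"ay":0,"az":-0.18,"jaw":1}]' 60
python3 -m jog '[{"tx":0,"ty":0,"tz":0,"ax":0,"ay":0,"az":-0.18,"jaw":1},{"tx":0,"ty":0,"tz":0,"ax":0,"ay":0,"az":-0.18,"jaw":1},{"tx":0,"ty":0,"tz":0,"ax":0,"ay":0,"az":-0.18,"jaw":1},{"tx":0,"ty":0,"tz":0,"ax":0,"ay":0,"az":-0.18,"jaw":1},{"tx":0,"ty":0,"tz":0,"ax":0,"ay":0,"az":-0.18,"jaw":1}]'
python3 -m jog '[{"tx":0,"ty":0,"tz":0,"ax":0,"ay":0,"az":-0.084,"jaw":1},{"tx":0,"ty":0,"tz":0,"ax":0,"ay":0,"az":0,"jaw":1}]'
python3 plan.py stand 24 0 130 -93.3
```

```text
time_s: 1.78
eef_pos: [190.2, 489.3, 231.3]
ee_rot: [-0.0, -0.264, 0.964, -0.0]
force: [0.9, 0.6, 0.7]
grip_width: 0.005
grip_force: 0.0
time_s: 2.4
eef_pos: [190.2, 489.3, 231.3]
ee_rot: [0.0, -0.658, 0.753, 0.0]
force: [0.3, 0.0, -0.9]
grip_width: -0.002
grip_force: 0.0
time_s: 2.65
eef_pos: [190.3, 489.3, 231.3]
ee_rot: [0.0, -0.686, 0.727, -0.0]
force: [0.3, 0.0, -0.5]
grip_width: -0.003
grip_force: 0.0
stand (24.0, 0.0, 130.0) world [541.7 423.3 130. ] turn [-0.     0.    -0.001] | after turn t: [  45.7 -354.7  101.3] | t now: [  45.4 -354.7  101.3]
t 2.65 pos [190.3 489.3 231.3] q6 -2.11 q1 0.98 F [ 0.3  0.  -0.5] w -0.003 gf 0.0
```

```bash
python3 -m jog '[{"tx":7,"ty":-50,"tz":0,"ax":0,"ay":0,"az":0,"jaw":1},{"tx":7,"ty":-50,"tz":0,"ax":0,"ay":0,"az":0,"jaw":1},{"tx":7,"ty":-50,"tz":0,"ax":0,"ay":0,"az":0,"jaw":1},{"tx":7,"ty":-50,"tz":0,"ax":0,"ay":0,"az":0,"jaw":1},{"tx":7,"ty":-50,"tz":20,"ax":0,"ay":0,"az":0,"jaw":1}]'
python3 -m jog '[{"tx":7,"ty":-50,"tz":30,"ax":0,"ay":0,"az":0,"jaw":1},{"tx":3.5,"ty":-54.7,"tz":30,"ax":0,"ay":0,"az":0,"jaw":1},{"tx":0,"ty":0,"tz":21,"ax":0,"ay":0,"az":0,"jaw":1},{"tx":0,"ty":0,"tz":0,"ax":0,"ay":0,"az":0,"jaw":1}]'
python3 plan.py stand 24 0 53 -93.3 stand -17 0 53 -93.3
```

```text
time_s: 3.28
eef_pos: [439.9, 439.9, 212.4]
ee_rot: [0.002, -0.686, 0.728, -0.0]
force: [-0.7, 0.7, 0.3]
grip_width: -0.001
grip_force: 0.0
time_s: 3.78
eef_pos: [541.2, 422.9, 128.2]
ee_rot: [-0.002, -0.686, 0.728, 0.001]
force: [-0.0, -0.4, -0.1]
grip_width: 0.003
grip_force: 0.0
stand (24.0, 0.0, 53.0) world [541.7 423.3  53. ] turn [ 0.003 -0.002 -0.002] | after turn t: [-0.4 -0.4 75.2] | t now: [-0.6 -0.7 75.2]
stand (-17.0, 0.0, 53.0) world [539.3 382.3  53. ] turn [ 0.003 -0.002 -0.002] | after turn t: [40.6 -0.4 75.2] | t now: [40.4 -0.8 75.3]
t 3.77 pos [541.2 422.9 128.2] q6 -2.59 q1 0.49 F [-0.  -0.4 -0.1] w 0.003 gf 0.0
```

```bash
python3 -m jog '[{"tx":0,"ty":0,"tz":40,"ax":0,"ay":0,"az":0,"jaw":1},{"tx":0,"ty":0,"tz":25,"ax":0,"ay":0,"az":0,"jaw":1},{"tx":0,"ty":0,"tz":9,"ax":0,"ay":0,"az":0,"jaw":1},{"tx":0,"ty":0,"tz":0,"ax":0,"ay":0,"az":0,"jaw":1}]'
python3 -m jog '[{"tx":8,"ty":0,"tz":0,"ax":0,"ay":0,"az":0,"jaw":1},{"tx":8,"ty":0,"tz":0,"ax":0,"ay":0,"az":0,"jaw":1},{"tx":8,"ty":0,"tz":0,"ax":0,"ay":0,"az":0,"jaw":1},{"tx":0,"ty":0,"tz":0,"ax":0,"ay":0,"az":0,"jaw":1}]'
python3 - <<'E'
from h import *
c=cap('top')
rects(c,(12,90,90),(30,255,255),(45,65),(420,680,240,480))
E
python3 plan.py stand -17 0 53 -93.3
```

```text
time_s: 4.28
eef_pos: [541.8, 423.9, 57.5]
ee_rot: [0.001, -0.686, 0.727, -0.0]
force: [0.3, -0.7, 0.2]
grip_width: -0.002
grip_force: 0.0
time_s: 4.78
eef_pos: [540.6, 398.8, 56.6]
ee_rot: [0.0, -0.686, 0.728, -0.0]
force: [0.3, 0.8, -0.7]
grip_width: -0.001
grip_force: 0.0
c [593.1 352. ] size [33.3 42.5] ang 89.0 z 55.3 346 px [254. 232.]
c [537.2 340.6] size [24.8 43.3] ang 88.6 z 55.0 240 px [261. 265.]
stand (-17.0, 0.0, 53.0) world [539.3 382.3  53. ] turn [-0.     0.    -0.001] | after turn t: [16.9  0.2  3.6] | t now: [16.9  0.2  3.6]
t 4.83 pos [540.5 399.2  56.6] q6 -2.62 q1 0.46 F [-0.3  0.2  0.1] w 0.001 gf 0.0
```

```bash
python3 -m jog '[{"tx":-14,"ty":0,"tz":-2,"ax":0,"ay":0,"az":0,"jaw":1},{"tx":-11,"ty":0,"tz":0,"ax":0,"ay":0,"az":0,"jaw":1},{"tx":0,"ty":0,"tz":5.6,"ax":0,"ay":0,"az":0,"jaw":1},{"tx":0,"ty":0,"tz":0,"ax":0,"ay":0,"az":0,"jaw":1}]'
python3 -m jog '[{"tx":9,"ty":0,"tz":0,"ax":0,"ay":0,"az":0,"jaw":1},{"tx":8,"ty":0,"tz":0,"ax":0,"ay":0,"az":0,"jaw":1},{"tx":8,"ty":0,"tz":0,"ax":0,"ay":0,"az":0,"jaw":1},{"tx":0,"ty":0,"tz":0,"ax":0,"ay":0,"az":0,"jaw":1}]'
python3 - <<'E'
from h import *
c=cap('top')
rects(c,(12,90,90),(30,255,255),(45,65),(420,680,240,480))
E
python3 plan.py stand -17 0 53 -93.3
```

```text
time_s: 5.32
eef_pos: [541.4, 424.1, 51.7]
ee_rot: [-0.001, -0.686, 0.727, 0.0]
force: [-0.5, 0.4, 0.4]
grip_width: 0.002
grip_force: 0.0
time_s: 5.82
eef_pos: [540.6, 398.7, 52.9]
ee_rot: [-0.0, -0.686, 0.728, -0.0]
force: [0.4, -0.3, -0.2]
grip_width: 0.001
grip_force: 0.0
c [593.  351.5] size [32.  42.4] ang 88.5 z 55.3 342 px [255. 232.]
c [538.1 330.6] size [47.4 43.7] ang 85.5 z 55.4 558 px [268. 266.]
stand (-17.0, 0.0, 53.0) world [539.3 382.3  53. ] turn [-0.    -0.    -0.001] | after turn t: [16.8  0.2 -0.2] | t now: [16.8  0.2 -0.1]
t 5.88 pos [540.5 399.1  52.8] q6 -2.62 q1 0.46 F [0.2 0.5 0.4] w 0.003 gf 0.0
```

```bash
python3 -m jog '[{"tx":8,"ty":0,"tz":0,"ax":0,"ay":0,"az":0,"jaw":1},{"tx":8,"ty":0,"tz":0,"ax":0,"ay":0,"az":0,"jaw":1},{"tx":0,"ty":0,"tz":0,"ax":0,"ay":0,"az":0,"jaw":1},{"tx":-8,"ty":0,"tz":0,"ax":0,"ay":0,"az":0,"jaw":1},{"tx":0,"ty":0,"tz":-50,"ax":0,"ay":0,"az":0,"jaw":1}]'
python3 -m jog '[{"tx":45,"ty":0,"tz":-10,"ax":0,"ay":0,"az":0,"jaw":-1},{"tx":45,"ty":0,"tz":0,"ax":0,"ay":0,"az":0,"jaw":-1},{"tx":0,"ty":0,"tz":0,"ax":0,"ay":0,"az":0,"jaw":-1},{"tx":0,"ty":0,"tz":0,"ax":0,"ay":0,"az":0,"jaw":-1}]'
python3 - <<'E'
from h import *
c=cap('top','a.png')
rects(c,(12,90,90),(30,255,255),(45,65),(420,680,240,480))
c=cap('side')
rects(c,(12,90,90),(30,255,255),(45,65),(420,680,240,480))
E
python3 plan.py stand -99 0 40 -93.3
```

```text
time_s: 6.5
eef_pos: [538.0, 391.5, 99.4]
ee_rot: [-0.004, -0.687, 0.727, 0.001]
force: [0.3, 0.4, -0.6]
grip_width: -0.001
grip_force: 0.0
time_s: 7.0
eef_pos: [534.9, 302.5, 112.8]
ee_rot: [0.0, -0.687, 0.727, 0.0]
force: [0.6, 0.7, 1.3]
grip_width: 0.849
grip_force: 0.0
c [610.2 393.4] size [13.9 40.4] ang 0.2 z 55.1 122 px [225. 224.]
c [474.9 345.6] size [29.7 29.4] ang 88.4 z 55.2 252 px [258. 307.]
c [594.4 374.4] size [84.9 44.7] ang 87.2 z 54.7 474 px [291. 301.]
c [537.  369.8] size [44.9 15.4] ang 17.2 z 54.3 71 px [332. 303.]
c [485.1 372.6] size [79.9 46.9] ang 86.5 z 54.7 717 px [360. 313.]
stand (-99.0, 0.0, 40.0) world [534.6 300.5  40. ] turn [0.    0.    0.001] | after turn t: [ 2.3 -0.1 72.5] | t now: [ 2.3 -0.1 72.5]
t 7.1 pos [534.7 302.8 112.5] q6 -2.76 q1 0.32 F [-0.3  0.3  0.3] w 0.987 gf 0.0
```

```bash
python3 -m jog '[{"tx":2,"ty":0,"tz":40,"ax":0,"ay":0,"az":0,"jaw":-1},{"tx":0,"ty":0,"tz":38,"ax":0,"ay":0,"az":0,"jaw":-1},{"tx":0,"ty":0,"tz":0,"ax":0,"ay":0,"az":0,"jaw":0},{"tx":0,"ty":0,"tz":0,"ax":0,"ay":0,"az":0,"jaw":1},{"tx":0,"ty":0,"tz":0,"ax":0,"ay":0,"az":0,"jaw":1}]' 90
python3 -m jog '[{"tx":0,"ty":0,"tz":0,"ax":0,"ay":0,"az":0,"jaw":1},{"tx":0,"ty":0,"tz":0,"ax":0,"ay":0,"az":0,"jaw":1}]' 90
python3 - <<'E'
from h import *
c=cap('side','b.png')
E
python3 plan.py box -150 0 58 96.3
```

```text
time_s: 7.72
eef_pos: [535.5, 300.4, 36.7]
ee_rot: [0.002, -0.687, 0.727, -0.001]
force: [-0.9, 0.2, 2.4]
grip_width: 0.483
grip_force: 90.2
time_s: 7.98
eef_pos: [535.6, 300.3, 36.4]
ee_rot: [0.002, -0.686, 0.727, -0.001]
force: [-0.2, 2.5, 7.0]
grip_width: 0.483
grip_force: 90.3
box (-150.0, 0.0, 58.0) world [556.7 344.   58. ] turn [2.000e-03 5.000e-03 2.974e+00] | after turn t: [ 41.1  25.9 -21.6] | t now: [-44.9 -18.7 -21.5]
t 8.03 pos [535.6 300.3  36.4] q6 -2.76 q1 0.32 F [-0.1  1.6  6.2] w 0.483 gf 90.3
```

View pics/b.png

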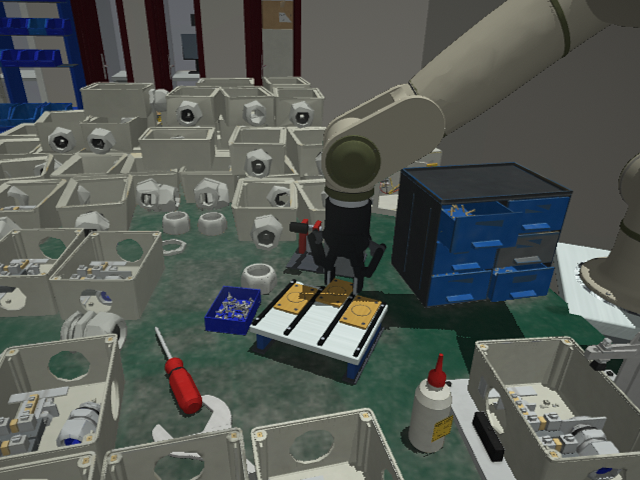

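Plate gripped: fingers either side of the middle plate at about (345,290). Lift and flip half a turn.

```bash
python3 -m jog '[{"tx":0,"ty":0,"tz":-30,"ax":0,"ay":0,"az":0,"jaw":1},{"tx":0,"ty":0,"tz":-40,"ax":0,"ay":0,"az":0,"jaw":1},{"tx":0,"ty":0,"tz":-20,"ax":0,"ay":0,"az":0.1,"jaw":1},{"tx":0,"ty":0,"tz":0,"ax":0,"ay":0,"az":0.174,"jaw":1},{"tx":0,"ty":0,"tz":0,"ax":0,"ay":0,"az":0.18,"jaw":1}]'
python3 -m jog '[{"tx":0,"ty":0,"tz":0,"ax":0,"ay":0,"az":0.18,"jaw":1},{"tx":0,"ty":0,"tz":0,"ax":0,"ay":0,"az":0.18,"jaw":1},{"tx":0,"ty":0,"tz":0,"ax":0,"ay":0,"az":0.18,"jaw":1},{"tx":0,"ty":0,"tz":0,"ax":0,"ay":0,"az":0.18,"jaw":1},{"tx":0,"ty":0,"tz":0,"ax":0,"ay":0,"az":0.18,"jaw":1}]'
python3 -m jog '[{"tx":0,"ty":0,"tz":0,"ax":0,"ay":0,"az":0.18,"jaw":1},{"tx":0,"ty":0,"tz":0,"ax":0,"ay":0,"az":0.18,"jaw":1},{"tx":0,"ty":0,"tz":0,"ax":0,"ay":0,"az":0.18,"jaw":1},{"tx":0,"ty":0,"tz":0,"ax":0,"ay":0,"az":0.18,"jaw":1},{"tx":0,"ty":0,"tz":0,"ax":0,"ay":0,"az":0.18,"jaw":1}]'
python3 -m jog '[{"tx":0,"ty":0,"tz":0,"ax":0,"ay":0,"az":0.18,"jaw":1},{"tx":0,"ty":0,"tz":0,"ax":0,"ay":0,"az":0.18,"jaw":1},{"tx":0,"ty":0,"tz":0,"ax":0,"ay":0,"az":0.18,"jaw":1},{"tx":0,"ty":0,"tz":0,"ax":0,"ay":0,"az":0.18,"jaw":1},{"tx":0,"ty":0,"tz":0,"ax":0,"ay":0,"az":0,"jaw":1}]'
python3 plan.py box -90 0 64 96.3
python3 - <<'E'
from h import *
c=cap('side','c.png')
rects(c,(12,90,90),(30,255,255),(105,200),(420,680,200,480))
rects(c,(12,90,90),(30,255,255),(45,65),(420,680,200,480))
c=cap('top')
rects(c,(12,90,90),(30,255,255),(105,200),(420,680,200,480))
E
```

```text
time_s: 8.65
eef_pos: [534.5, 299.5, 125.1]
ee_rot: [0.0, -0.503, 0.864, -0.0]
force: [-0.5, 0.3, -1.0]
grip_width: 0.478
grip_force: 91.1
time_s: 9.28
eef_pos: [534.4, 299.5, 124.7]
ee_rot: [-0.0, -0.077, 0.997, -0.0]
force: [-0.4, 0.3, -1.4]
grip_width: 0.483
grip_force: 91.1
time_s: 9.9
eef_pos: [534.4, 299.6, 124.8]
ee_rot: [-0.0, 0.365, 0.931, -0.0]
force: [0.7, 0.7, -1.6]
grip_width: 0.481
grip_force: 91.1
time_s: 10.52
eef_pos: [534.5, 299.6, 124.8]
ee_rot: [-0.0, 0.667, 0.745, -0.0]
force: [0.7, 0.1, -0.8]
grip_width: 0.486
grip_force: 91.1
box (-90.0, 0.0, 64.0) world [563.3 284.4  64. ] turn [-0.     0.     0.002] | after turn t: [-18.3  27.   60.8] | t now: [-18.3  27.   60.8]
t 10.53 pos [534.5 299.6 124.8] q6 0.21 q1 0.32 F [ 0.7  0.1 -0.8] w 0.486 gf 91.1
c [533.5 307.5] size [36.3  4.2] ang 2.0 z 140.6 48 px [345. 240.]
c [594.4 373.2] size [89.4 43.9] ang 87.8 z 54.7 477 px [291. 301.]
c [485.1 372.2] size [80.6 46.7] ang 86.1 z 54.7 750 px [360. 312.]
```

View pics/c.png

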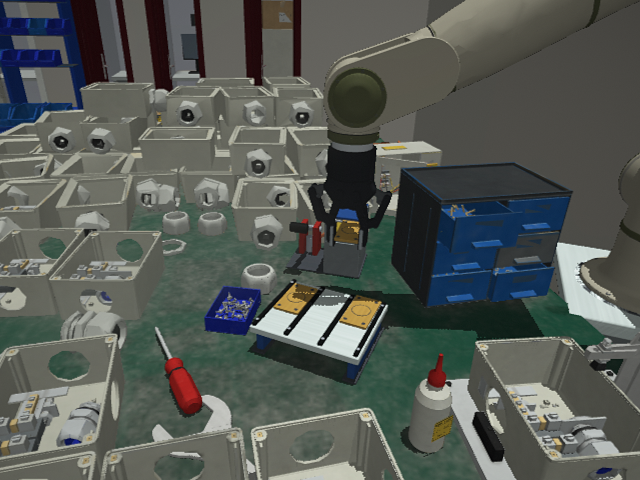

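```bash
python3 - <<'E'
from h import *
c=cap('side'); t=cap('top')
a=cv2.resize(c['color'][180:280,280:400],None,fx=4,fy=4,interpolation=2)
b=cv2.resize(t['color'][200:300,250:370],None,fx=4,fy=4,interpolation=2) 
cv2.imwrite('pics/d.png',np.vstack([a,b])[:,:400,::-1][:600] if 0 else cv2.resize(np.hstack([a,b]),(800,333))[:,:,::-1])
W=world(c)
for r in range(216,250,3): print(r,W[r,346].round(0),c['color'][r,346])
E
```

```text
216 [574. 169. 122.] [ 42  77 140]
219 [572. 175. 118.] [46 50 64]
222 [554. 238. 141.] [46 41 30]
225 [550. 253. 143.] [81 66 34]
228 [546. 266. 143.] [81 65 33]
231 [543. 274. 142.] [84 68 35]
234 [539. 287. 142.] [85 67 34]
237 [536. 298. 142.] [83 66 33]
240 [533. 307. 141.] [97 77 37]
243 [565. 190.  74.] [106 115 117]
246 [565. 191.  68.] [58 63 63]
249 [564. 193.  62.] [60 64 64]
```

View pics/d.png

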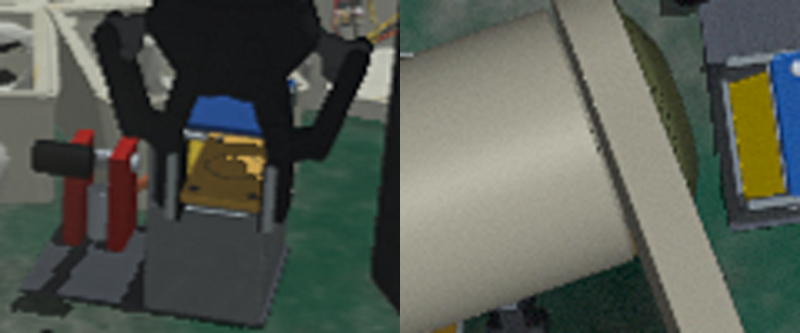

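```bash
python3 -m jog '[{"tx":-8,"ty":14,"tz":0,"ax":0,"ay":0,"az":0,"jaw":1},{"tx":-10,"ty":13,"tz":20,"ax":0,"ay":0,"az":0,"jaw":1},{"tx":0,"ty":0,"tz":30,"ax":0,"ay":0,"az":0,"jaw":1},{"tx":0,"ty":0,"tz":10,"ax":0,"ay":0,"az":0,"jaw":1},{"tx":0,"ty":0,"tz":0,"ax":0,"ay":0,"az":0,"jaw":1}]'
python3 plan.py box -13 0 65 96.3
python3 -m jog '[{"tx":-14,"ty":0,"tz":0,"ax":0,"ay":0,"az":0,"jaw":1},{"tx":-10,"ty":0,"tz":0,"ax":0,"ay":0,"az":0,"jaw":1},{"tx":-8,"ty":0,"tz":0,"ax":0,"ay":0,"az":0,"jaw":1},{"tx":-8,"ty":0,"tz":0,"ax":0,"ay":0,"az":0,"jaw":1},{"tx":0,"ty":0,"tz":0,"ax":0,"ay":0,"az":0,"jaw":1}]'
python3 plan.py box -13 0 65 96.3
```

```text
time_s: 11.35
eef_pos: [563.7, 284.6, 64.6]
ee_rot: [-0.0, 0.667, 0.745, -0.0]
force: [-0.9, 0.6, -1.9]
grip_width: 0.478
grip_force: 91.2
box (-13.0, 0.0, 65.0) world [571.8 207.8  65. ] turn [-0.  0.  0.] | after turn t: [-77.2  -0.4  -0.4] | t now: [-77.2  -0.4  -0.3]
t 11.35 pos [563.7 284.6  64.6] q6 0.17 q1 0.28 F [-0.9  0.6 -1.9] w 0.478 gf 91.2
time_s: 11.98
eef_pos: [568.0, 244.6, 64.8]
ee_rot: [0.0, 0.667, 0.745, 0.0]
force: [0.1, 2.2, -2.4]
grip_width: 0.484
grip_force: 91.3
box (-13.0, 0.0, 65.0) world [571.8 207.8  65. ] turn [ 0.    -0.    -0.001] | after turn t: [-36.9  -0.3  -0.2] | t now: [-36.9  -0.3  -0.2]
t 11.97 pos [568.  244.6  64.8] q6 0.11 q1 0.22 F [ 0.1  2.2 -2.4] w 0.484 gf 91.3
```

```bash
python3 -m jog '[{"tx":-9,"ty":0,"tz":0,"ax":0,"ay":0,"az":0,"jaw":1},{"tx":-9,"ty":0,"tz":0,"ax":0,"ay":0,"az":0,"jaw":1},{"tx":-9,"ty":0,"tz":0,"ax":0,"ay":0,"az":0,"jaw":1},{"tx":-8,"ty":0,"tz":0,"ax":0,"ay":0,"az":0,"jaw":1},{"tx":0,"ty":0,"tz":0,"ax":0,"ay":0,"az":0,"jaw":1}]'
python3 plan.py box -13 0 65 96.3
python3 - <<'E'
from h import *
c=cap('side')
cv2.imwrite('pics/e.png',cv2.resize(c['color'][170:290,270:420],None,fx=4,fy=4,interpolation=2)[:,:,::-1])
W=world(c)
for r in range(222,252,3): print(r,W[r,346].round(0),c['color'][r,346])
E
```

```text
time_s: 12.6
eef_pos: [571.6, 209.3, 64.4]
ee_rot: [-0.0, 0.668, 0.745, -0.0]
force: [-0.0, 0.2, -5.2]
grip_width: 0.481
grip_force: 91.3
box (-13.0, 0.0, 65.0) world [571.8 207.8  65. ] turn [-0.001  0.    -0.001] | after turn t: [-1.5  0.  -0.6] | t now: [-1.5  0.  -0.6]
t 12.6 pos [571.6 209.3  64.4] q6 0.05 q1 0.16 F [-0.   0.2 -5.2] w 0.481 gf 91.3
222 [572. 175. 112.] [85 88 89]
225 [574. 166. 101.] [95 83 29]
228 [576. 158.  91.] [94 82 28]
231 [578. 151.  81.] [89 75 29]
234 [574. 163.  80.] [78 63 33]
237 [570. 177.  81.] [83 66 33]
240 [566. 190.  80.] [65 54 31]
243 [562. 203.  81.] [81 64 33]
246 [558. 215.  81.] [99 78 38]
249 [564. 194.  63.] [58 62 62]
```

View pics/e.png

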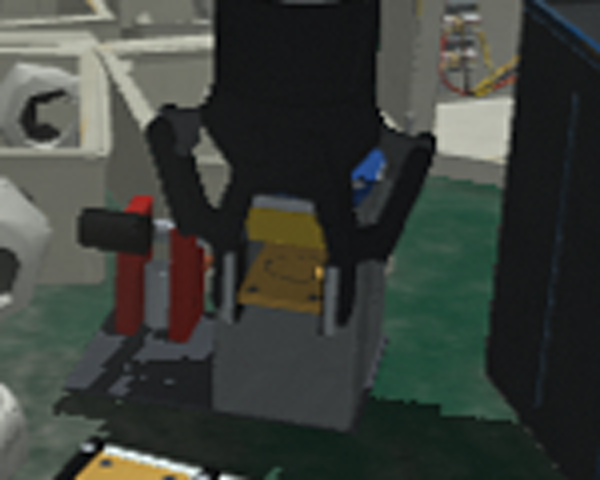

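```bash
python3 -m jog '[{"tx":0,"ty":0,"tz":0,"ax":0,"ay":0,"az":0,"jaw":-0.4},{"tx":0,"ty":0,"tz":0,"ax":0,"ay":0,"az":0,"jaw":-0.4},{"tx":15,"ty":0,"tz":0,"ax":0,"ay":0,"az":0,"jaw":-0.4},{"tx":25,"ty":0,"tz":-6,"ax":0,"ay":0,"az":0,"jaw":-0.4},{"tx":5,"ty":0,"tz":-7,"ax":0,"ay":0,"az":0,"jaw":1}]'
python3 -m jog '[{"tx":0,"ty":0,"tz":0,"ax":0,"ay":0,"az":0,"jaw":1},{"tx":0,"ty":0,"tz":0,"ax":0,"ay":0,"az":0,"jaw":1},{"tx":0,"ty":0,"tz":0,"ax":0,"ay":0,"az":0,"jaw":1}]'
python3 plan.py box -13 0 77.5 96.3
python3 - <<'E'
from h import *
c=cap('side')
cv2.imwrite('pics/f.png',cv2.resize(c['color'][170:290,270:420],None,fx=4,fy=4,interpolation=2)[:,:,::-1])
E
```

```text
time_s: 13.28
eef_pos: [566.3, 256.8, 78.0]
ee_rot: [0.0, 0.666, 0.746, 0.0]
force: [0.5, 0.6, 0.3]
grip_width: 0.502
grip_force: 0.0
time_s: 13.65
eef_pos: [566.8, 254.4, 77.5]
ee_rot: [-0.0, 0.667, 0.745, -0.0]
force: [-1.1, -0.1, -0.5]
grip_width: -0.002
grip_force: 0.0
box (-13.0, 0.0, 77.5) world [571.8 207.8  77.5] turn [-0.     0.    -0.001] | after turn t: [-46.8  -0.1  -0. ] | t now: [-46.8  -0.1  -0. ]
t 13.65 pos [566.8 254.4  77.5] q6 0.12 q1 0.23 F [-1.1 -0.1 -0.5] w -0.002 gf 0.0
```

View pics/f.png

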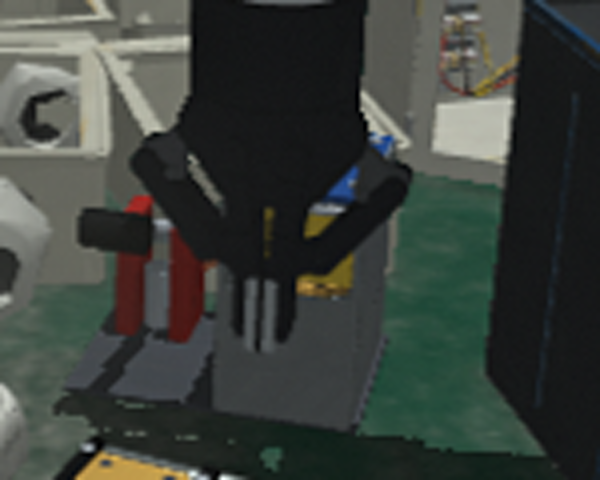

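The plate rests tipped over the sill, with its rear edge up at about (325,290) in the crop and the flap on it. Push it in.

```bash
python3 -m jog '[{"tx":-12,"ty":0,"tz":0,"ax":0,"ay":0,"az":0,"jaw":1},{"tx":-10,"ty":0,"tz":0,"ax":0,"ay":0,"az":0,"jaw":1},{"tx":-8,"ty":0,"tz":0,"ax":0,"ay":0,"az":0,"jaw":1},{"tx":-8,"ty":0,"tz":0,"ax":0,"ay":0,"az":0,"jaw":1},{"tx":0,"ty":0,"tz":0,"ax":0,"ay":0,"az":0,"jaw":1}]'
python3 -m jog '[{"tx":-7,"ty":0,"tz":0,"ax":0,"ay":0,"az":0,"jaw":1},{"tx":-7,"ty":0,"tz":0,"ax":0,"ay":0,"az":0,"jaw":1},{"tx":-7,"ty":0,"tz":0,"ax":0,"ay":0,"az":0,"jaw":1},{"tx":0,"ty":0,"tz":0,"ax":0,"ay":0,"az":0,"jaw":1}]'
python3 plan.py box 0 0 77.5 96.3
python3 -m jog '[{"tx":20,"ty":0,"tz":0,"ax":0,"ay":0,"az":0,"jaw":1},{"tx":40,"ty":0,"tz":-20,"ax":0,"ay":0,"az":0,"jaw":1},{"tx":40,"ty":0,"tz":-35,"ax":0,"ay":0,"az":0,"jaw":1},{"tx":0,"ty":0,"tz":0,"ax":0,"ay":0,"az":0,"jaw":1}]'
python3 - <<'E'
from h import *
c=cap('side')
cv2.imwrite('pics/g.png',cv2.resize(c['color'][170:370,230:430],None,fx=3,fy=3,interpolation=2)[:,:,::-1])
print('plates');rects(c,(12,90,90),(30,255,255),(45,65),(420,680,240,480))
c=cap('top');print('flap');rects(c,(20,100,80),(35,255,255),(60,130),(480,700,80,260))
E
python3 plan.py stand 46 -55 120 -93.3 stand 46 -55 120 86.7
```

```text
time_s: 14.32
eef_pos: [570.9, 216.6, 77.7]
ee_rot: [-0.0, 0.667, 0.745, -0.0]
force: [0.2, 1.6, -0.3]
grip_width: -0.004
grip_force: 0.8
time_s: 14.82
eef_pos: [573.3, 195.7, 77.7]
ee_rot: [0.0, 0.667, 0.745, -0.0]
force: [-0.2, 2.1, -1.2]
grip_width: 0.002
grip_force: 1.0
box (0.0, 0.0, 77.5) world [573.2 194.9  77.5] turn [-0.     0.    -0.001] | after turn t: [-0.7 -0.2  0.2] | t now: [-0.7 -0.2  0.2]
t 14.82 pos [573.3 195.7  77.7] q6 0.03 q1 0.14 F [-0.2  2.1 -1.2] w 0.002 gf 1.0
time_s: 15.32
eef_pos: [562.3, 299.5, 135.5]
ee_rot: [0.001, 0.666, 0.746, 0.002]
force: [-0.4, -0.6, -0.7]
grip_width: 0.002
grip_force: 0.0
plates
c [595.2 394.1] size [47.1 44.5] ang 87.8 z 54.8 393 px [291. 304.]
c [484.6 371.2] size [83.3 46.5] ang 87.1 z 54.7 786 px [360. 312.]
flap
c [575.7 182.9] size [60.  16.8] ang 5.2 z 94.5 438 px [357. 241.]
stand (46.0, -55.0, 120.0) world [597.9 442.1 120. ] turn [-1.000e-03 -0.000e+00 -2.973e+00] | after turn t: [-147.6  -27.7   12.2] | t now: [140.8  52.1  12.1]
stand (46.0, -55.0, 120.0) world [597.9 442.1 120. ] turn [-0.     0.001  0.169] | after turn t: [147.6  27.7  12.2] | t now: [140.8  52.1  12.1]
t 15.43 pos [561.7 296.3 132.2] q6 0.19 q1 0.3 F [-0.3  0.5 -0.8] w 0.004 gf 0.0
```

View pics/g.png

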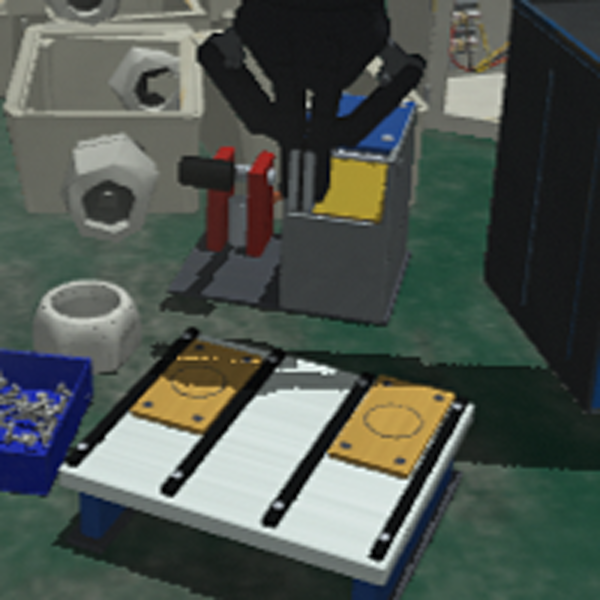

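The first plate is in. The flap is shut (yellow panel at (350,190) in the crop) and both other plates are still in their lanes. Now the far lane.

```bash
python3 -m jog '[{"tx":0,"ty":0,"tz":0,"ax":0,"ay":0,"az":0.169,"jaw":1},{"tx":46,"ty":10,"tz":0,"ax":0,"ay":0,"az":0,"jaw":1},{"tx":46,"ty":10,"tz":0,"ax":0,"ay":0,"az":0,"jaw":1},{"tx":46,"ty":8,"tz":0,"ax":0,"ay":0,"az":0,"jaw":1},{"tx":0,"ty":0,"tz":0,"ax":0,"ay":0,"az":0,"jaw":1}]'
python3 plan.py stand 37 -55 53 86.7
python3 -m jog '[{"tx":0,"ty":0,"tz":40,"ax":0,"ay":0,"az":0,"jaw":1},{"tx":0,"ty":0,"tz":25,"ax":0,"ay":0,"az":0,"jaw":1},{"tx":0,"ty":0,"tz":0,"ax":0,"ay":0,"az":0,"jaw":1},{"tx":0,"ty":0,"tz":0,"ax":0,"ay":0,"az":0,"jaw":1}]'
python3 plan.py stand 37 -55 53 86.7
```

```text
time_s: 16.05
eef_pos: [597.8, 433.3, 129.8]
ee_rot: [-0.0, 0.727, 0.687, -0.001]
force: [-0.3, -0.4, 0.7]
grip_width: -0.0
grip_force: 0.0
stand (37.0, -55.0, 53.0) world [597.3 433.1  53. ] turn [-0.003  0.001  0.   ] | after turn t: [-0.2 -0.4 76.8] | t now: [-0.1 -0.2 76.8]
t 16.05 pos [597.8 433.3 129.8] q6 0.53 q1 0.47 F [-0.3 -0.4  0.7] w -0.0 gf 0.0
time_s: 16.55
eef_pos: [599.0, 431.2, 69.1]
ee_rot: [0.0, 0.728, 0.686, 0.001]
force: [-0.2, 0.2, -0.2]
grip_width: 0.002
grip_force: 0.0
stand (37.0, -55.0, 53.0) world [597.3 433.1  53. ] turn [ 0.001 -0.001 -0.002] | after turn t: [ 1.8 -1.8 16.1] | t now: [ 1.7 -1.8 16.1]
t 16.55 pos [599.  431.2  69.1] q6 0.53 q1 0.47 F [-0.2  0.2 -0.2] w 0.002 gf 0.0
```

```bash
python3 -m jog '[{"tx":2,"ty":-1,"tz":12,"ax":0,"ay":0,"az":0,"jaw":1},{"tx":0,"ty":0,"tz":3.5,"ax":0,"ay":0,"az":0,"jaw":1},{"tx":0,"ty":0,"tz":0,"ax":0,"ay":0,"az":0,"jaw":1},{"tx":0,"ty":0,"tz":0,"ax":0,"ay":0,"az":0,"jaw":1}]'
python3 plan.py stand -16.5 -55 53 86.7
```

```text
time_s: 17.05
eef_pos: [597.5, 433.9, 52.5]
ee_rot: [0.0, 0.728, 0.686, 0.0]
force: [-0.2, 0.1, 0.4]
grip_width: 0.007
grip_force: 0.0
stand (-16.5, -55.0, 53.0) world [594.3 379.7  53. ] turn [ 0.    -0.    -0.001] | after turn t: [-54.4  -0.1  -0.5] | t now: [-54.4  -0.1  -0.5]
t 17.05 pos [597.5 433.9  52.5] q6 0.53 q1 0.47 F [-0.2  0.1  0.4] w 0.007 gf 0.0
```

```bash
python3 -m jog '[{"tx":-9,"ty":0,"tz":0,"ax":0,"ay":0,"az":0,"jaw":1},{"tx":-9,"ty":0,"tz":0,"ax":0,"ay":0,"az":0,"jaw":1},{"tx":-9,"ty":0,"tz":0,"ax":0,"ay":0,"az":0,"jaw":1},{"tx":-9,"ty":0,"tz":0,"ax":0,"ay":0,"az":0,"jaw":1},{"tx":0,"ty":0,"tz":0,"ax":0,"ay":0,"az":0,"jaw":1}]'
python3 -m jog '[{"tx":-9,"ty":0,"tz":0,"ax":0,"ay":0,"az":0,"jaw":1},{"tx":-6,"ty":0,"tz":0,"ax":0,"ay":0,"az":0,"jaw":1},{"tx":-3,"ty":0,"tz":0,"ax":0,"ay":0,"az":0,"jaw":1},{"tx":0,"ty":0,"tz":0,"ax":0,"ay":0,"az":0,"jaw":1},{"tx":0,"ty":0,"tz":0,"ax":0,"ay":0,"az":0,"jaw":1}]'
python3 plan.py stand -16.5 -55 53 86.7
python3 - <<'E'
from h import *
c=cap('top')
rects(c,(12,90,90),(30,255,255),(45,65),(420,680,240,480))
E
```

```text
time_s: 17.68
eef_pos: [595.5, 397.0, 52.4]
ee_rot: [0.0, 0.728, 0.686, -0.0]
force: [-0.1, 0.3, -0.4]
grip_width: 0.002
grip_force: 0.0
time_s: 18.3
eef_pos: [594.2, 379.9, 52.0]
ee_rot: [0.0, 0.728, 0.686, -0.0]
force: [-0.4, -0.4, -0.3]
grip_width: 0.003
grip_force: 0.0
stand (-16.5, -55.0, 53.0) world [594.3 379.7  53. ] turn [-0.     0.    -0.001] | after turn t: [-0.3  0.1 -1. ] | t now: [-0.3  0.1 -1. ]
t 18.3 pos [594.2 379.9  52. ] q6 0.46 q1 0.4 F [-0.4 -0.4 -0.3] w 0.003 gf 0.0
c [589.6 306.1] size [36.9 43.5] ang 87.8 z 55.5 403 px [282. 234.]
c [587.4 358.8] size [23.7 25.3] ang 19.0 z 55.3 132 px [250. 239.]
```

```bash
python3 -m jog '[{"tx":8,"ty":0,"tz":0,"ax":0,"ay":0,"az":0,"jaw":1},{"tx":0,"ty":0,"tz":-40,"ax":0,"ay":0,"az":0,"jaw":1},{"tx":0,"ty":0,"tz":-25,"ax":0,"ay":0,"az":0,"jaw":1},{"tx":-45,"ty":0,"tz":0,"ax":0,"ay":0,"az":0,"jaw":-1},{"tx":-46,"ty":0,"tz":0,"ax":0,"ay":0,"az":0,"jaw":-1}]'
python3 -m jog '[{"tx":0,"ty":0,"tz":0,"ax":0,"ay":0,"az":-0.18,"jaw":-1},{"tx":0,"ty":0,"tz":0,"ax":0,"ay":0,"az":-0.18,"jaw":-1},{"tx":0,"ty":0,"tz":0,"ax":0,"ay":0,"az":-0.18,"jaw":-1},{"tx":0,"ty":0,"tz":0,"ax":0,"ay":0,"az":-0.18,"jaw":-1},{"tx":0,"ty":0,"tz":0,"ax":0,"ay":0,"az":-0.18,"jaw":-1}]'
python3 -m jog '[{"tx":0,"ty":0,"tz":0,"ax":0,"ay":0,"az":-0.18,"jaw":-1},{"tx":0,"ty":0,"tz":0,"ax":0,"ay":0,"az":-0.18,"jaw":-1},{"tx":0,"ty":0,"tz":0,"ax":0,"ay":0,"az":-0.18,"jaw":-1},{"tx":0,"ty":0,"tz":0,"ax":0,"ay":0,"az":-0.18,"jaw":-1},{"tx":0,"ty":0,"tz":0,"ax":0,"ay":0,"az":-0.18,"jaw":-1}]'
python3 -m jog '[{"tx":0,"ty":0,"tz":0,"ax":0,"ay":0,"az":-0.18,"jaw":-1},{"tx":0,"ty":0,"tz":0,"ax":0,"ay":0,"az":-0.18,"jaw":-1},{"tx":0,"ty":0,"tz":0,"ax":0,"ay":0,"az":-0.18,"jaw":-1},{"tx":0,"ty":0,"tz":0,"ax":0,"ay":0,"az":-0.18,"jaw":-1},{"tx":0,"ty":0,"tz":0,"ax":0,"ay":0,"az":-0.18,"jaw":-1}]'
python3 -m jog '[{"tx":0,"ty":0,"tz":0,"ax":0,"ay":0,"az":-0.18,"jaw":-1},{"tx":0,"ty":0,"tz":0,"ax":0,"ay":0,"az":-0.18,"jaw":-1},{"tx":0,"ty":0,"tz":0,"ax":0,"ay":0,"az":-0.08,"jaw":-1},{"tx":0,"ty":0,"tz":0,"ax":0,"ay":0,"az":0,"jaw":-1},{"tx":0,"ty":0,"tz":0,"ax":0,"ay":0,"az":0,"jaw":-1}]' | tail -5
python3 plan.py stand -99 -55 36.5 -93.3
python3 - <<'E'
from h import *
c=cap('side')
rects(c,(12,90,90),(30,255,255),(45,65),(420,680,240,480))
E
```

```text
time_s: 18.98
eef_pos: [589.1, 296.8, 117.3]
ee_rot: [0.0, 0.727, 0.686, 0.0]
force: [0.4, -0.4, -0.2]
grip_width: 0.42
grip_force: 0.0
time_s: 19.6
eef_pos: [589.4, 297.7, 117.2]
ee_rot: [0.0, 0.354, 0.935, 0.0]
force: [0.3, 1.1, 0.2]
grip_width: 0.995
grip_force: 0.0
time_s: 20.23
eef_pos: [589.4, 297.7, 117.2]
ee_rot: [0.0, -0.088, 0.996, 0.0]
force: [0.3, 0.2, -0.5]
grip_width: 0.998
grip_force: 0.0
time_s: 20.85
eef_pos: [589.4, 297.7, 117.2]
ee_rot: [0.0, -0.513, 0.859, 0.0]
force: [0.4, -0.3, -0.4]
grip_width: 1.0
grip_force: 0.0
eef_pos: [589.3, 297.3, 117.2]
ee_rot: [-0.0, -0.685, 0.729, 0.0]
force: [-0.3, 0.2, -0.2]
grip_width: 1.002
grip_force: 0.0
stand (-99.0, -55.0, 36.5) world [589.5 297.3  36.5] turn [ 0.    -0.    -0.004] | after turn t: [ 0.  -0.2 80.7] | t now: [ 0.  -0.2 80.7]
t 21.48 pos [589.3 297.3 117.2] q6 -2.79 q1 0.29 F [-0.3  0.2 -0.2] w 1.002 gf 0.0
c [589.9 366.5] size [46.  18.1] ang 20.3 z 54.2 73 px [303. 295.]
c [484.7 371. ] size [82.7 45.9] ang 86.3 z 54.7 806 px [360. 311.]
```

Grip, lift, flip.

```bash
python3 -m jog '[{"tx":0,"ty":0,"tz":40,"ax":0,"ay":0,"az":0,"jaw":-1},{"tx":0,"ty":0,"tz":40.5,"ax":0,"ay":0,"az":0,"jaw":-1},{"tx":0,"ty":0,"tz":0,"ax":0,"ay":0,"az":0,"jaw":0},{"tx":0,"ty":0,"tz":0,"ax":0,"ay":0,"az":0,"jaw":1},{"tx":0,"ty":0,"tz":0,"ax":0,"ay":0,"az":0,"jaw":1}]' 90
python3 -m jog '[{"tx":0,"ty":0,"tz":0,"ax":0,"ay":0,"az":0,"jaw":1},{"tx":0,"ty":0,"tz":0,"ax":0,"ay":0,"az":0,"jaw":1}]' 90
python3 plan.py box -90 0 64 96.3
```

```text
time_s: 22.15
eef_pos: [590.4, 297.4, 39.1]
ee_rot: [0.002, -0.685, 0.728, -0.001]
force: [-1.0, -0.9, 4.8]
grip_width: 0.485
grip_force: 90.2
time_s: 22.4
eef_pos: [590.5, 297.4, 38.9]
ee_rot: [0.002, -0.685, 0.728, -0.001]
force: [-0.2, -0.6, 5.7]
grip_width: 0.48
grip_force: 90.2
box (-90.0, 0.0, 64.0) world [563.3 284.4  64. ] turn [2.000e-03 6.000e-03 2.971e+00] | after turn t: [-10.  -28.4 -25.1] | t now: [ 14.6  26.2 -25.2]
t 22.4 pos [590.5 297.4  38.9] q6 -2.79 q1 0.29 F [-0.2 -0.6  5.7] w 0.48 gf 90.2
```

```bash
python3 -m jog '[{"tx":0,"ty":0,"tz":-30,"ax":0,"ay":0,"az":0,"jaw":1},{"tx":0,"ty":0,"tz":-40,"ax":0,"ay":0,"az":0,"jaw":1},{"tx":0,"ty":0,"tz":-20,"ax":0,"ay":0,"az":0.1,"jaw":1},{"tx":0,"ty":0,"tz":0,"ax":0,"ay":0,"az":0.174,"jaw":1},{"tx":0,"ty":0,"tz":0,"ax":0,"ay":0,"az":0.18,"jaw":1}]'
python3 -m jog '[{"tx":0,"ty":0,"tz":0,"ax":0,"ay":0,"az":0.18,"jaw":1},{"tx":0,"ty":0,"tz":0,"ax":0,"ay":0,"az":0.18,"jaw":1},{"tx":0,"ty":0,"tz":0,"ax":0,"ay":0,"az":0.18,"jaw":1},{"tx":0,"ty":0,"tz":0,"ax":0,"ay":0,"az":0.18,"jaw":1},{"tx":0,"ty":0,"tz":0,"ax":0,"ay":0,"az":0.18,"jaw":1}]' | grep grip
python3 -m jog '[{"tx":0,"ty":0,"tz":0,"ax":0,"ay":0,"az":0.18,"jaw":1},{"tx":0,"ty":0,"tz":0,"ax":0,"ay":0,"az":0.18,"jaw":1},{"tx":0,"ty":0,"tz":0,"ax":0,"ay":0,"az":0.18,"jaw":1},{"tx":0,"ty":0,"tz":0,"ax":0,"ay":0,"az":0.18,"jaw":1},{"tx":0,"ty":0,"tz":0,"ax":0,"ay":0,"az":0.18,"jaw":1}]' | grep grip
python3 -m jog '[{"tx":0,"ty":0,"tz":0,"ax":0,"ay":0,"az":0.18,"jaw":1},{"tx":0,"ty":0,"tz":0,"ax":0,"ay":0,"az":0.18,"jaw":1},{"tx":0,"ty":0,"tz":0,"ax":0,"ay":0,"az":0.18,"jaw":1},{"tx":0,"ty":0,"tz":0,"ax":0,"ay":0,"az":0.18,"jaw":1},{"tx":0,"ty":0,"tz":0,"ax":0,"ay":0,"az":0,"jaw":1}]'
python3 plan.py box -90 0 65 96.3
cat >> h.py <<'E'
def held(c):
    W=world(c);h=cv2.cvtColor(c['color'],cv2.COLOR_RGB2HSV);s=sense();p=s['eef_pos']
    m=(cv2.inRange(h,(12,90,40),(30,255,255))>0)&(abs(W[...,0]-p[0])<45)&(abs(W[...,1]-p[1])<80)&(abs(W[...,2]-p[2])<40)
    P=W[m]
    if len(P)<10: print('none',len(P));return
    A=np.c_[P[:,:2]-P[:,:2].mean(0),np.ones(len(P))];k=np.linalg.lstsq(A,P[:,2],rcond=None)[0]
    print('held n',len(P),'y',P[:,1].min().round(),P[:,1].max().round(),'x',P[:,0].min().round(),P[:,0].max().round(),'z mean',P[:,2].mean().round(1),'slopes',k[:2].round(3))
E
python3 - <<'E'
from h import *
held(cap('side'))
E
```

```text
time_s: 23.02
eef_pos: [589.4, 297.1, 127.4]
ee_rot: [0.0, -0.501, 0.865, -0.0]
force: [-0.8, -0.6, -1.0]
grip_width: 0.478
grip_force: 91.1
grip_width: 0.482
grip_force: 91.1
grip_width: 0.479
grip_force: 91.1
time_s: 24.9
eef_pos: [589.3, 297.1, 127.1]
ee_rot: [0.0, 0.668, 0.744, 0.0]
force: [0.4, 0.5, -0.8]
grip_width: 0.482
grip_force: 91.1
box (-90.0, 0.0, 65.0) world [563.3 284.4  65. ] turn [ 0.    -0.    -0.001] | after turn t: [ -9.8 -27.3  62.1] | t now: [ -9.9 -27.3  62.1]
t 24.9 pos [589.3 297.1 127.1] q6 0.18 q1 0.29 F [ 0.4  0.5 -0.8] w 0.482 gf 91.1
held n 391 y 226.0 309.0 x 555.0 619.0 z mean 142.1 slopes [-0.061 -0.001]
```

```bash
python3 -m jog '[{"tx":-5,"ty":-14,"tz":0,"ax":0,"ay":0,"az":0,"jaw":1},{"tx":-5,"ty":-13,"tz":20,"ax":0,"ay":0,"az":0,"jaw":1},{"tx":0,"ty":0,"tz":30,"ax":0,"ay":0,"az":0,"jaw":1},{"tx":0,"ty":0,"tz":11,"ax":0,"ay":0,"az":0,"jaw":1},{"tx":0,"ty":0,"tz":0,"ax":0,"ay":0,"az":0,"jaw":1}]'
python3 - <<'E'
from h import *
held(cap('side'))
E
python3 plan.py box -13 0 65 96.3
python3 -m jog '[{"tx":-14,"ty":0,"tz":0,"ax":0,"ay":0,"az":0,"jaw":1},{"tx":-10,"ty":0,"tz":0,"ax":0,"ay":0,"az":0,"jaw":1},{"tx":-8,"ty":0,"tz":0,"ax":0,"ay":0,"az":0,"jaw":1},{"tx":-8,"ty":0,"tz":0,"ax":0,"ay":0,"az":0,"jaw":1},{"tx":0,"ty":0,"tz":0,"ax":0,"ay":0,"az":0,"jaw":1}]'
python3 plan.py box -13 0 65 96.3
```

```text
time_s: 25.58
eef_pos: [563.6, 284.3, 65.6]
ee_rot: [-0.0, 0.668, 0.744, -0.0]
force: [0.8, 0.7, -1.1]
grip_width: 0.481
grip_force: 91.2
held n 424 y 214.0 296.0 x 541.0 593.0 z mean 80.7 slopes [-0.077 -0.   ]
box (-13.0, 0.0, 65.0) world [571.8 207.8  65. ] turn [ 0.001 -0.    -0.002] | after turn t: [-77.   -0.7   1.5] | t now: [-77.   -0.6   1.4]
t 25.62 pos [564.  284.4  66.5] q6 0.17 q1 0.28 F [ 0.3  0.  -1.2] w 0.475 gf 91.2
time_s: 26.25
eef_pos: [568.0, 244.0, 65.7]
ee_rot: [-0.0, 0.669, 0.744, 0.0]
force: [0.9, 1.6, -1.6]
grip_width: 0.479
grip_force: 91.2
box (-13.0, 0.0, 65.0) world [571.8 207.8  65. ] turn [ 0.    -0.    -0.004] | after turn t: [-36.4  -0.2   0.7] | t now: [-36.4  -0.1   0.7]
t 26.25 pos [568.  244.   65.7] q6 0.11 q1 0.22 F [ 0.9  1.6 -1.6] w 0.479 gf 91.2
```

```bash
python3 -m jog '[{"tx":-9,"ty":0,"tz":-1,"ax":0,"ay":0,"az":0,"jaw":1},{"tx":-9,"ty":0,"tz":0,"ax":0,"ay":0,"az":0,"jaw":1},{"tx":-9,"ty":0,"tz":0,"ax":0,"ay":0,"az":0,"jaw":1},{"tx":-8,"ty":0,"tz":0,"ax":0,"ay":0,"az":0,"jaw":1},{"tx":0,"ty":0,"tz":0,"ax":0,"ay":0,"az":0,"jaw":1}]'
python3 - <<'E'
from h import *
held(cap('side'))
E
python3 -m jog '[{"tx":0,"ty":0,"tz":0,"ax":0,"ay":0,"az":0,"jaw":-0.4},{"tx":0,"ty":0,"tz":0,"ax":0,"ay":0,"az":0,"jaw":-0.4},{"tx":15,"ty":0,"tz":0,"ax":0,"ay":0,"az":0,"jaw":-0.4},{"tx":25,"ty":0,"tz":-6,"ax":0,"ay":0,"az":0,"jaw":-0.4},{"tx":5,"ty":0,"tz":-5,"ax":0,"ay":0,"az":0,"jaw":1}]'
python3 -m jog '[{"tx":0,"ty":0,"tz":0,"ax":0,"ay":0,"az":0,"jaw":1},{"tx":0,"ty":0,"tz":0,"ax":0,"ay":0,"az":0,"jaw":1},{"tx":0,"ty":0,"tz":0,"ax":0,"ay":0,"az":0,"jaw":1}]'
python3 plan.py box 0 0 77.5 96.3
```

```text
time_s: 26.88
eef_pos: [571.5, 208.8, 66.4]
ee_rot: [-0.0, 0.669, 0.744, -0.0]
force: [0.1, -0.2, -6.3]
grip_width: 0.485
grip_force: 91.3
held n 451 y 147.0 222.0 x 549.0 607.0 z mean 84.7 slopes [ 0.049 -0.083]
time_s: 27.55
eef_pos: [566.4, 256.3, 78.1]
ee_rot: [0.0, 0.667, 0.745, 0.0]
force: [-0.1, -0.3, -1.0]
grip_width: 0.5
grip_force: 0.0
time_s: 27.92
eef_pos: [566.8, 253.9, 77.5]
ee_rot: [-0.0, 0.669, 0.744, -0.0]
force: [0.8, 0.3, -0.2]
grip_width: 0.001
grip_force: 0.0
box (0.0, 0.0, 77.5) world [573.2 194.9  77.5] turn [-0.     0.    -0.004] | after turn t: [-59.3  -0.1  -0. ] | t now: [-59.3   0.1  -0. ]
t 27.93 pos [566.8 253.9  77.5] q6 0.13 q1 0.23 F [ 0.8  0.3 -0.2] w 0.001 gf 0.0
```

```bash
python3 -m jog '[{"tx":-12,"ty":0,"tz":0,"ax":0,"ay":0,"az":0,"jaw":1},{"tx":-10,"ty":0,"tz":0,"ax":0,"ay":0,"az":0,"jaw":1},{"tx":-8,"ty":0,"tz":0,"ax":0,"ay":0,"az":0,"jaw":1},{"tx":-8,"ty":0,"tz":0,"ax":0,"ay":0,"az":0,"jaw":1},{"tx":0,"ty":0,"tz":0,"ax":0,"ay":0,"az":0,"jaw":1}]' | grep force
python3 -m jog '[{"tx":-7,"ty":0,"tz":0,"ax":0,"ay":0,"az":0,"jaw":1},{"tx":-7,"ty":0,"tz":0,"ax":0,"ay":0,"az":0,"jaw":1},{"tx":-7,"ty":0,"tz":0,"ax":0,"ay":0,"az":0,"jaw":1},{"tx":0,"ty":0,"tz":0,"ax":0,"ay":0,"az":0,"jaw":1}]'
python3 plan.py box 0 0 77.5 96.3
python3 -m jog '[{"tx":20,"ty":0,"tz":0,"ax":0,"ay":0,"az":0,"jaw":1},{"tx":40,"ty":0,"tz":-20,"ax":0,"ay":0,"az":0,"jaw":1},{"tx":40,"ty":0,"tz":-35,"ax":0,"ay":0,"az":0,"jaw":1},{"tx":0,"ty":0,"tz":0,"ax":0,"ay":0,"az":0,"jaw":1}]'
python3 - <<'E'
from h import *
c=cap('side')
print('plates');rects(c,(12,90,90),(30,255,255),(45,65),(420,680,220,480))
c=cap('top');print('flap');rects(c,(20,100,80),(35,255,255),(60,130),(480,700,80,260))
E
python3 plan.py stand 24 55 120 86.7
```

```text
force: [-0.8, 1.4, -1.3]
grip_force: 0.8
time_s: 29.05
eef_pos: [573.3, 195.0, 77.9]
ee_rot: [0.0, 0.669, 0.744, -0.0]
force: [-0.9, 1.1, 1.1]
grip_width: 0.0
grip_force: 0.6
box (0.0, 0.0, 77.5) world [573.2 194.9  77.5] turn [ 0.     0.    -0.004] | after turn t: [-0.1 -0.1  0.4] | t now: [-0.1 -0.1  0.4]
t 29.05 pos [573.3 195.   77.9] q6 0.03 q1 0.13 F [-0.9  1.1  1.1] w 0.0 gf 0.6
time_s: 29.55
eef_pos: [562.4, 299.1, 135.4]
ee_rot: [0.001, 0.667, 0.745, 0.002]
force: [0.6, -0.2, 0.1]
grip_width: 0.002
grip_force: 0.0
plates
c [484.5 370.8] size [82.6 45.8] ang 87.0 z 54.7 790 px [360. 312.]
flap
c [575.6 182.8] size [59.7 16.7] ang 5.2 z 94.2 436 px [357. 241.]
stand (24.0, 55.0, 120.0) world [486.8 426.4 120. ] turn [-0.     0.     0.166] | after turn t: [126.  -82.5  12.2] | t now: [137.9 -60.5  12.1]
t 29.65 pos [561.8 295.9 132.2] q6 0.19 q1 0.3 F [ 0.8 -0.9 -0.3] w 0.001 gf 0.0
```

```bash
python3 -m jog '[{"tx":0,"ty":0,"tz":0,"ax":0,"ay":0,"az":0.166,"jaw":1},{"tx":42,"ty":-27.5,"tz":0,"ax":0,"ay":0,"az":0,"jaw":1},{"tx":42,"ty":-27.5,"tz":0,"ax":0,"ay":0,"az":0,"jaw":1},{"tx":42,"ty":-27.5,"tz":0,"ax":0,"ay":0,"az":0,"jaw":1},{"tx":0,"ty":0,"tz":40,"ax":0,"ay":0,"az":0,"jaw":1}]'
python3 -m jog '[{"tx":0,"ty":0,"tz":20,"ax":0,"ay":0,"az":0,"jaw":1},{"tx":0,"ty":0,"tz":0,"ax":0,"ay":0,"az":0,"jaw":1},{"tx":0,"ty":0,"tz":0,"ax":0,"ay":0,"az":0,"jaw":1}]'
python3 plan.py stand 24 55 52.5 86.7
```

```text
time_s: 30.28
eef_pos: [486.7, 428.5, 93.6]
ee_rot: [0.0, 0.727, 0.687, 0.002]
force: [1.1, -0.3, -0.6]
grip_width: 0.0
grip_force: 0.0
time_s: 30.65
eef_pos: [488.0, 425.5, 73.3]
ee_rot: [0.0, 0.728, 0.686, 0.0]
force: [0.2, -0.3, 0.4]
grip_width: -0.001
grip_force: 0.0
stand (24.0, 55.0, 52.5) world [486.8 426.4  52.5] turn [ 0.001 -0.    -0.002] | after turn t: [ 0.8 -1.3 20.8] | t now: [ 0.8 -1.3 20.8]
t 30.65 pos [488.  425.5  73.3] q6 0.6 q1 0.54 F [ 0.2 -0.3  0.4] w -0.001 gf 0.0
```

```bash
python3 -m jog '[{"tx":1,"ty":-1,"tz":15,"ax":0,"ay":0,"az":0,"jaw":1},{"tx":0,"ty":0,"tz":5,"ax":0,"ay":0,"az":0,"jaw":1},{"tx":0,"ty":0,"tz":0,"ax":0,"ay":0,"az":0,"jaw":1},{"tx":0,"ty":0,"tz":0,"ax":0,"ay":0,"az":0,"jaw":1}]' | grep eef
python3 -m jog '[{"tx":-9,"ty":0,"tz":0,"ax":0,"ay":0,"az":0,"jaw":1},{"tx":-9,"ty":0,"tz":0,"ax":0,"ay":0,"az":0,"jaw":1},{"tx":-9,"ty":0,"tz":0,"ax":0,"ay":0,"az":0,"jaw":1},{"tx":0,"ty":0,"tz":0,"ax":0,"ay":0,"az":0,"jaw":1}]'
python3 plan.py stand -16.5 55 52.5 86.7
python3 - <<'E'
from h import *
c=cap('top')
rects(c,(12,90,90),(30,255,255),(45,65),(420,680,240,480))
E
```

```text
eef_pos: [486.7, 427.0, 53.0]
time_s: 31.65
eef_pos: [485.0, 399.1, 52.9]
ee_rot: [0.0, 0.728, 0.686, -0.0]
force: [-0.8, -0.6, -0.6]
grip_width: 0.0
grip_force: 0.0
stand (-16.5, 55.0, 52.5) world [484.4 386.   52.5] turn [-0.     0.    -0.002] | after turn t: [-13.2   0.2   0.4] | t now: [-13.2   0.2   0.4]
t 31.65 pos [485.  399.1  52.9] q6 0.56 q1 0.5 F [-0.8 -0.6 -0.6] w 0.0 gf 0.0
c [481.9 330.8] size [46.4 44.2] ang 88.7 z 55.4 646 px [267. 301.]
```

```bash
python3 -m jog '[{"tx":-8,"ty":0,"tz":0,"ax":0,"ay":0,"az":0,"jaw":1},{"tx":-5,"ty":0,"tz":0,"ax":0,"ay":0,"az":0,"jaw":1},{"tx":0,"ty":0,"tz":0,"ax":0,"ay":0,"az":0,"jaw":1},{"tx":8,"ty":0,"tz":0,"ax":0,"ay":0,"az":0,"jaw":1},{"tx":0,"ty":0,"tz":-40,"ax":0,"ay":0,"az":0,"jaw":1}]'
python3 -m jog '[{"tx":0,"ty":0,"tz":-25,"ax":0,"ay":0,"az":0,"jaw":1},{"tx":-45,"ty":0,"tz":0,"ax":0,"ay":0,"az":0,"jaw":-1},{"tx":-45.5,"ty":0,"tz":0,"ax":0,"ay":0,"az":0,"jaw":-1},{"tx":0,"ty":0,"tz":0,"ax":0,"ay":0,"az":-0.18,"jaw":-1},{"tx":0,"ty":0,"tz":0,"ax":0,"ay":0,"az":-0.18,"jaw":-1}]' | grep eef
python3 -m jog '[{"tx":0,"ty":0,"tz":0,"ax":0,"ay":0,"az":-0.18,"jaw":-1},{"tx":0,"ty":0,"tz":0,"ax":0,"ay":0,"az":-0.18,"jaw":-1},{"tx":0,"ty":0,"tz":0,"ax":0,"ay":0,"az":-0.18,"jaw":-1},{"tx":0,"ty":0,"tz":0,"ax":0,"ay":0,"az":-0.18,"jaw":-1},{"tx":0,"ty":0,"tz":0,"ax":0,"ay":0,"az":-0.18,"jaw":-1}]' | grep eef
python3 -m jog '[{"tx":0,"ty":0,"tz":0,"ax":0,"ay":0,"az":-0.18,"jaw":-1},{"tx":0,"ty":0,"tz":0,"ax":0,"ay":0,"az":-0.18,"jaw":-1},{"tx":0,"ty":0,"tz":0,"ax":0,"ay":0,"az":-0.18,"jaw":-1},{"tx":0,"ty":0,"tz":0,"ax":0,"ay":0,"az":-0.18,"jaw":-1},{"tx":0,"ty":0,"tz":0,"ax":0,"ay":0,"az":-0.18,"jaw":-1}]' | grep eef
python3 -m jog '[{"tx":0,"ty":0,"tz":0,"ax":0,"ay":0,"az":-0.18,"jaw":-1},{"tx":0,"ty":0,"tz":0,"ax":0,"ay":0,"az":-0.18,"jaw":-1},{"tx":0,"ty":0,"tz":0,"ax":0,"ay":0,"az":-0.18,"jaw":-1},{"tx":0,"ty":0,"tz":0,"ax":0,"ay":0,"az":-0.18,"jaw":-1},{"tx":0,"ty":0,"tz":0,"ax":0,"ay":0,"az":-0.18,"jaw":-1}]' | grep eef
python3 -m jog '[{"tx":0,"ty":0,"tz":0,"ax":0,"ay":0,"az":-0.08,"jaw":-1},{"tx":0,"ty":0,"tz":0,"ax":0,"ay":0,"az":0,"jaw":-1},{"tx":0,"ty":0,"tz":0,"ax":0,"ay":0,"az":0,"jaw":-1}]' | grep eef
python3 plan.py stand -99 55 36.5 -93.3
python3 - <<'E'
from h import *
for n in('side','top'):
  c=cap(n)
  rects(c,(12,90,90),(30,255,255),(-5,65),(420,680,240,480))
E
```

```text
time_s: 32.33
eef_pos: [483.2, 395.0, 90.4]
ee_rot: [-0.001, 0.727, 0.686, -0.003]
force: [0.5, 0.3, 0.9]
grip_width: 0.001
grip_force: 0.0
eef_pos: [479.5, 304.7, 117.9]
eef_pos: [479.3, 305.2, 117.6]
eef_pos: [479.3, 305.2, 117.6]
eef_pos: [479.3, 305.2, 117.6]
eef_pos: [479.3, 304.9, 117.6]
stand (-99.0, 55.0, 36.5) world [479.7 303.6  36.5] turn [ 0.    -0.    -0.004] | after turn t: [ 1.2 -0.5 81.1] | t now: [ 1.2 -0.5 81.1]
t 35.2 pos [479.3 304.9 117.6] q6 -2.72 q1 0.36 F [ 0.2 -0.9  0. ] w 0.997 gf 0.0
c [472.  371.6] size [36.6 16.6] ang 36.0 z 54.3 61 px [368. 312.]
```

```bash
python3 -m jog '[{"tx":1,"ty":0,"tz":40,"ax":0,"ay":0,"az":0,"jaw":-1},{"tx":0,"ty":0,"tz":42,"ax":0,"ay":0,"az":0,"jaw":-1},{"tx":0,"ty":0,"tz":0,"ax":0,"ay":0,"az":0,"jaw":0},{"tx":0,"ty":0,"tz":0,"ax":0,"ay":0,"az":0,"jaw":1},{"tx":0,"ty":0,"tz":0,"ax":0,"ay":0,"az":0,"jaw":1}]' 90
python3 -m jog '[{"tx":0,"ty":0,"tz":0,"ax":0,"ay":0,"az":0,"jaw":1},{"tx":0,"ty":0,"tz":0,"ax":0,"ay":0,"az":0,"jaw":1}]' 90
python3 - <<'E'
from h import *
held(cap('side'))
E
```

```text
time_s: 35.92
eef_pos: [480.3, 304.0, 37.8]
ee_rot: [0.002, -0.685, 0.728, -0.001]
force: [-0.8, 0.4, 3.8]
grip_width: 0.481
grip_force: 90.2
time_s: 36.17
eef_pos: [480.3, 304.0, 37.4]
ee_rot: [0.002, -0.685, 0.728, -0.001]
force: [0.1, -0.4, 6.4]
grip_width: 0.482
grip_force: 90.1
held n 704 y 254.0 378.0 x 460.0 506.0 z mean 54.9 slopes [0.005 0.036]
```

```bash
python3 -m jog '[{"tx":0,"ty":0,"tz":-30,"ax":0,"ay":0,"az":0,"jaw":1},{"tx":0,"ty":0,"tz":-40,"ax":0,"ay":0,"az":0,"jaw":1},{"tx":0,"ty":0,"tz":-20,"ax":0,"ay":0,"az":0.1,"jaw":1},{"tx":0,"ty":0,"tz":0,"ax":0,"ay":0,"az":0.174,"jaw":1},{"tx":0,"ty":0,"tz":0,"ax":0,"ay":0,"az":0.18,"jaw":1}]' | grep grip
python3 -m jog '[{"tx":0,"ty":0,"tz":0,"ax":0,"ay":0,"az":0.18,"jaw":1},{"tx":0,"ty":0,"tz":0,"ax":0,"ay":0,"az":0.18,"jaw":1},{"tx":0,"ty":0,"tz":0,"ax":0,"ay":0,"az":0.18,"jaw":1},{"tx":0,"ty":0,"tz":0,"ax":0,"ay":0,"az":0.18,"jaw":1},{"tx":0,"ty":0,"tz":0,"ax":0,"ay":0,"az":0.18,"jaw":1}]' | grep grip
python3 -m jog '[{"tx":0,"ty":0,"tz":0,"ax":0,"ay":0,"az":0.18,"jaw":1},{"tx":0,"ty":0,"tz":0,"ax":0,"ay":0,"az":0.18,"jaw":1},{"tx":0,"ty":0,"tz":0,"ax":0,"ay":0,"az":0.18,"jaw":1},{"tx":0,"ty":0,"tz":0,"ax":0,"ay":0,"az":0.18,"jaw":1},{"tx":0,"ty":0,"tz":0,"ax":0,"ay":0,"az":0.18,"jaw":1}]' | grep grip
python3 -m jog '[{"tx":0,"ty":0,"tz":0,"ax":0,"ay":0,"az":0.18,"jaw":1},{"tx":0,"ty":0,"tz":0,"ax":0,"ay":0,"az":0.18,"jaw":1},{"tx":0,"ty":0,"tz":0,"ax":0,"ay":0,"az":0.18,"jaw":1},{"tx":0,"ty":0,"tz":0,"ax":0,"ay":0,"az":0.18,"jaw":1},{"tx":0,"ty":0,"tz":0,"ax":0,"ay":0,"az":0,"jaw":1}]'
python3 plan.py box -90 0 66 96.3
python3 - <<'E'
from h import *
held(cap('side'))
E
```

```text
grip_width: 0.482
grip_force: 91.1
grip_width: 0.482
grip_force: 91.1
grip_width: 0.48
grip_force: 91.1
time_s: 38.72
eef_pos: [479.2, 303.7, 126.1]
ee_rot: [0.0, 0.668, 0.744, 0.0]
force: [0.0, 0.8, -1.4]
grip_width: 0.477
grip_force: 91.1
box (-90.0, 0.0, 66.0) world [563.3 284.4  66. ] turn [ 0.    -0.    -0.001] | after turn t: [-28.4  81.5  60.1] | t now: [-28.3  81.5  60.1]
t 38.73 pos [479.2 303.7 126.1] q6 0.25 q1 0.36 F [ 0.   0.8 -1.4] w 0.477 gf 91.1
held n 532 y 231.0 316.0 x 457.0 513.0 z mean 142.7 slopes [-0.003  0.027]
```

```bash
python3 -m jog '[{"tx":-10,"ty":41,"tz":0,"ax":0,"ay":0,"az":0,"jaw":1},{"tx":-18,"ty":40.5,"tz":0,"ax":0,"ay":0,"az":0,"jaw":1},{"tx":0,"ty":0,"tz":35,"ax":0,"ay":0,"az":0,"jaw":1},{"tx":0,"ty":0,"tz":25,"ax":0,"ay":0,"az":0,"jaw":1},{"tx":0,"ty":0,"tz":0,"ax":0,"ay":0,"az":0,"jaw":1}]'
python3 -m jog '[{"tx":0,"ty":0,"tz":0,"ax":0,"ay":0,"az":0,"jaw":1}]' | grep eef
python3 - <<'E'
from h import *
held(cap('side'))
E
python3 plan.py box -13 0 66 96.3
python3 -m jog '[{"tx":-14,"ty":0,"tz":0,"ax":0,"ay":0,"az":0,"jaw":1},{"tx":-10,"ty":0,"tz":0,"ax":0,"ay":0,"az":0,"jaw":1},{"tx":-8,"ty":0,"tz":0,"ax":0,"ay":0,"az":0,"jaw":1},{"tx":-8,"ty":0,"tz":0,"ax":0,"ay":0,"az":0,"jaw":1},{"tx":0,"ty":0,"tz":0,"ax":0,"ay":0,"az":0,"jaw":1}]'
python3 plan.py box -13 0 66 96.3
```

```text
time_s: 39.4
eef_pos: [562.3, 284.2, 64.1]
ee_rot: [-0.001, 0.667, 0.745, -0.002]
force: [-0.2, 0.6, -0.7]
grip_width: 0.481
grip_force: 91.3
eef_pos: [563.9, 284.8, 67.1]
held n 416 y 213.0 296.0 x 541.0 591.0 z mean 83.4 slopes [-0.058  0.001]
box (-13.0, 0.0, 66.0) world [571.8 207.8  66. ] turn [ 0.002 -0.    -0.002] | after turn t: [-77.4  -0.7   1.3] | t now: [-77.4  -0.5   1.3]
t 39.58 pos [563.9 284.8  67.3] q6 0.17 q1 0.28 F [-0.5  0.9 -0.7] w 0.484 gf 91.3
time_s: 40.2
eef_pos: [567.7, 244.3, 65.7]
ee_rot: [-0.0, 0.669, 0.744, 0.0]
force: [-1.1, 2.1, -3.0]
grip_width: 0.478
grip_force: 91.3
box (-13.0, 0.0, 66.0) world [571.8 207.8  66. ] turn [ 0.    -0.    -0.004] | after turn t: [-36.7   0.1  -0.3] | t now: [-36.7   0.2  -0.3]
t 40.2 pos [567.7 244.3  65.7] q6 0.11 q1 0.22 F [-1.1  2.1 -3. ] w 0.478 gf 91.3
```

```bash
python3 -m jog '[{"tx":-9,"ty":0,"tz":-1,"ax":0,"ay":0,"az":0,"jaw":1},{"tx":-9,"ty":0,"tz":0,"ax":0,"ay":0,"az":0,"jaw":1},{"tx":-9,"ty":0,"tz":0,"ax":0,"ay":0,"az":0,"jaw":1},{"tx":-8,"ty":0,"tz":0,"ax":0,"ay":0,"az":0,"jaw":1},{"tx":0,"ty":0,"tz":0,"ax":0,"ay":0,"az":0,"jaw":1}]'
python3 - <<'E'
from h import *
held(cap('side'))
E
python3 -m jog '[{"tx":0,"ty":0,"tz":0,"ax":0,"ay":0,"az":0,"jaw":-0.4},{"tx":0,"ty":0,"tz":0,"ax":0,"ay":0,"az":0,"jaw":-0.4},{"tx":15,"ty":0,"tz":0,"ax":0,"ay":0,"az":0,"jaw":-0.4},{"tx":25,"ty":0,"tz":-6,"ax":0,"ay":0,"az":0,"jaw":-0.4},{"tx":5,"ty":0,"tz":-5,"ax":0,"ay":0,"az":0,"jaw":1}]' | grep grip
python3 -m jog '[{"tx":0,"ty":0,"tz":0,"ax":0,"ay":0,"az":0,"jaw":1},{"tx":0,"ty":0,"tz":0,"ax":0,"ay":0,"az":0,"jaw":1},{"tx":0,"ty":0,"tz":0,"ax":0,"ay":0,"az":0,"jaw":1}]' | grep eef
python3 plan.py box 0 0 77.5 96.3
```

```text
time_s: 40.83
eef_pos: [571.2, 209.0, 66.4]
ee_rot: [-0.0, 0.669, 0.744, -0.0]
force: [-1.1, 1.0, -4.9]
grip_width: 0.478
grip_force: 91.3
held n 441 y 147.0 220.0 x 549.0 607.0 z mean 85.3 slopes [ 0.069 -0.073]
grip_width: 0.503
grip_force: 0.0
eef_pos: [566.5, 254.1, 77.5]
box (0.0, 0.0, 77.5) world [573.2 194.9  77.5] turn [-0.     0.    -0.004] | after turn t: [-59.5   0.1   0. ] | t now: [-59.5   0.4   0. ]
t 41.88 pos [566.5 254.1  77.5] q6 0.13 q1 0.23 F [ 0.7 -0.5  0.3] w 0.0 gf 0.0
```

Same as the last two, so push in and retreat, then view.

```bash
python3 -m jog '[{"tx":-12,"ty":0,"tz":0,"ax":0,"ay":0,"az":0,"jaw":1},{"tx":-10,"ty":0,"tz":0,"ax":0,"ay":0,"az":0,"jaw":1},{"tx":-8,"ty":0,"tz":0,"ax":0,"ay":0,"az":0,"jaw":1},{"tx":-8,"ty":0,"tz":0,"ax":0,"ay":0,"az":0,"jaw":1},{"tx":0,"ty":0,"tz":0,"ax":0,"ay":0,"az":0,"jaw":1}]' | grep force
python3 -m jog '[{"tx":-7,"ty":0,"tz":0,"ax":0,"ay":0,"az":0,"jaw":1},{"tx":-7,"ty":0,"tz":0,"ax":0,"ay":0,"az":0,"jaw":1},{"tx":-7,"ty":0,"tz":0,"ax":0,"ay":0,"az":0,"jaw":1},{"tx":0,"ty":0,"tz":0,"ax":0,"ay":0,"az":0,"jaw":1}]'
python3 plan.py box 0 0 77.5 96.3
python3 -m jog '[{"tx":20,"ty":0,"tz":0,"ax":0,"ay":0,"az":0,"jaw":1},{"tx":40,"ty":0,"tz":-20,"ax":0,"ay":0,"az":0,"jaw":1},{"tx":50,"ty":0,"tz":-50,"ax":0,"ay":0,"az":0,"jaw":1},{"tx":0,"ty":0,"tz":-30,"ax":0,"ay":0,"az":0,"jaw":1},{"tx":0,"ty":0,"tz":0,"ax":0,"ay":0,"az":0,"jaw":1}]'
python3 - <<'E'
from h import *
c=cap('side')
cv2.imwrite('pics/i.png',cv2.resize(c['color'][170:370,230:430],None,fx=3,fy=3,interpolation=2)[:,:,::-1])
print('plates');rects(c,(12,90,90),(30,255,255),(-5,65),(420,680,220,480))
c=cap('top');print('flap');rects(c,(20,100,80),(35,255,255),(60,130),(480,700,80,260))
print('grip');rects(c,(0,0,0),(180,255,70),(85,125),(600,720,180,260))
E
python3 plan.py box -8 84.5 120 96.3 
```

```text
force: [1.1, 0.9, -0.3]
grip_force: 0.0
time_s: 43.0
eef_pos: [573.0, 195.3, 77.9]
ee_rot: [0.0, 0.669, 0.744, -0.0]
force: [0.0, 0.7, 1.4]
grip_width: 0.001
grip_force: 0.6
box (0.0, 0.0, 77.5) world [573.2 194.9  77.5] turn [ 0.     0.    -0.004] | after turn t: [-0.4  0.2  0.4] | t now: [-0.4  0.2  0.4]
t 43.0 pos [573.  195.3  77.9] q6 0.03 q1 0.14 F [0.  0.7 1.4] w 0.001 gf 0.6
time_s: 43.62
eef_pos: [561.9, 301.5, 174.2]
ee_rot: [0.001, 0.668, 0.745, 0.002]
force: [-0.0, -0.2, -0.6]
grip_width: 0.001
grip_force: 0.0
plates
flap
c [575.6 182.8] size [59.8 16.6] ang 5.1 z 94.6 438 px [357. 241.]
grip
c [656.3 211.5] size [35.2 19.3] ang 7.6 z 109.7 241 px [337. 188.]
c [604.9 189.4] size [17.1  3.2] ang 85.3 z 104.7 40 px [352. 221.]
box (-8.0, 84.5, 120.0) world [656.3 212.1 120. ] turn [-0.001  0.    -0.002] | after turn t: [-97.9  85.   51. ] | t now: [-97.7  85.3  50.9]
t 43.73 pos [561.  300.1 171. ] q6 0.2 q1 0.31 F [-0.4  0.4  0.1] w 0.0 gf 0.0
```

View pics/i.png

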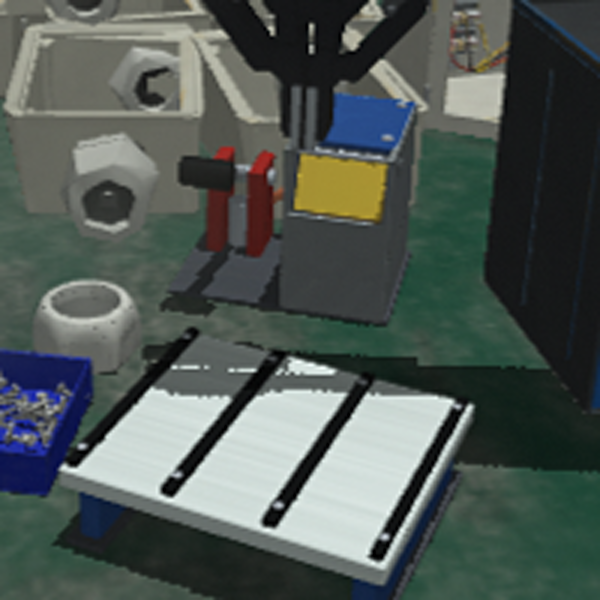

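All three plates are in: the stand is empty, the flap is shut at (340,185) in the crop, and nut and tray are unmoved. Before pumping, I'll check the clearance around the lever.

```bash
python3 - <<'E'
from h import *
c=cap('top');W=world(c).reshape(-1,3)
o=np.array([573.2,194.9]);a=np.radians(-83.7)
d=W[:,:2]-o; bx=d@[np.cos(a),np.sin(a)]; by=d@[-np.sin(a),np.cos(a)]
for y0 in range(36,150,10):
    print(y0,[int(np.max(W[(by>=y0)&(by<y0+10)&(bx>=x0)&(bx<x0+10),2],initial=-1)) for x0 in range(-60,70,10)])
E
python3 plan.py box -13 86 125 6.3
python3 -m jog '[{"tx":0,"ty":0,"tz":0,"ax":0,"ay":0,"az":0.18,"jaw":1},{"tx":0,"ty":0,"tz":0,"ax":0,"ay":0,"az":0.18,"jaw":1},{"tx":0,"ty":0,"tz":0,"ax":0,"ay":0,"az":0.18,"jaw":1},{"tx":0,"ty":0,"tz":0,"ax":0,"ay":0,"az":0.18,"jaw":1},{"tx":0,"ty":0,"tz":0,"ax":0,"ay":0,"az":0.18,"jaw":1}]' 60 | grep eef
python3 -m jog '[{"tx":0,"ty":0,"tz":0,"ax":0,"ay":0,"az":0.18,"jaw":1},{"tx":0,"ty":0,"tz":0,"ax":0,"ay":0,"az":0.18,"jaw":1},{"tx":0,"ty":0,"tz":0,"ax":0,"ay":0,"az":0.18,"jaw":1},{"tx":0,"ty":0,"tz":0,"ax":0,"ay":0,"az":0.13,"jaw":1},{"tx":0,"ty":0,"tz":0,"ax":0,"ay":0,"az":0,"jaw":1}]' | grep eef
python3 plan.py box -13 86 125 6.3
```

```text
36 [464, 446, -1, -1, -1, 4, 6, -1, 116, -1, -1, -1, -1]
46 [455, -1, -1, -1, -1, 2, 8, 6, 6, 7, 7, 7, 7]
56 [-1, -1, -1, -1, -1, -1, 8, 7, 7, 7, 9, 7, 73]
66 [-1, -1, -1, -1, 111, 113, 107, 8, 7, 7, 11, 6, 75]
76 [-1, -1, -1, -1, 112, 115, 106, 101, 96, 93, 86, 83, 78]
86 [-1, -1, -1, -1, 113, 113, 107, 100, 94, 91, 85, 79, 77]
96 [-1, -1, -1, -1, 112, 113, 105, -1, -1, -1, -1, 7, 75]
106 [-1, -1, -1, -1, -1, -1, -1, 7, 6, 6, 7, 9, 8]
116 [-1, -1, -1, -1, 2, 1, 4, 3, 3, 4, 4, 3, 4]
126 [-1, -1, -1, 1, 2, 2, 5, 2, 3, 2, 4, 2, 2]
136 [-1, -1, -1, 2, 3, 2, 2, 3, 3, 4, 5, 52, 54]
146 [-1, -1, 1, 3, 2, 3, 3, 4, 3, 3, 67, 69, 68]
box (-13.0, 86.0, 125.0) world [657.3 217.3 125. ] turn [-1.000e-03  2.000e-03  1.568e+00] | after turn t: [86.6 92.5 45.5] | t now: [-92.3  87.   45.3]
t 43.77 pos [561.  299.7 170.5] q6 0.2 q1 0.31 F [-0.3  0.7 -0.4] w -0.002 gf 0.0
eef_pos: [561.2, 299.3, 170.3]
eef_pos: [561.3, 299.4, 170.6]
box (-13.0, 86.0, 125.0) world [657.3 217.3 125. ] turn [ 0.     0.002 -0.001] | after turn t: [86.4 92.1 45.6] | t now: [86.6 92.  45.5]
t 45.02 pos [561.3 299.4 170.6] q6 1.77 q1 0.31 F [-0.3 -0.7  0.1] w -0.0 gf 0.0
```

```bash
python3 -m jog '[{"tx":43,"ty":46,"tz":0,"ax":0,"ay":0,"az":0,"jaw":1},{"tx":43,"ty":46,"tz":0,"ax":0,"ay":0,"az":0,"jaw":1},{"tx":0,"ty":0,"tz":30,"ax":0,"ay":0,"az":0,"jaw":1},{"tx":0,"ty":0,"tz":15,"ax":0,"ay":0,"az":0,"jaw":1},{"tx":0,"ty":0,"tz":0,"ax":0,"ay":0,"az":0,"jaw":1}]'
python3 plan.py box -13 86 34 6.3
python3 -m jog '[{"tx":0,"ty":0,"tz":15,"ax":0,"ay":0,"az":0,"jaw":1},{"tx":0,"ty":0,"tz":20,"ax":0,"ay":0,"az":0,"jaw":1},{"tx":0,"ty":0,"tz":20,"ax":0,"ay":0,"az":0,"jaw":1},{"tx":0,"ty":0,"tz":0,"ax":0,"ay":0,"az":0,"jaw":1},{"tx":0,"ty":0,"tz":0,"ax":0,"ay":0,"az":0,"jaw":1}]'
python3 plan.py box -13 86 33 6.3
```

```text
time_s: 45.65
eef_pos: [655.4, 218.5, 125.7]
ee_rot: [0.0, 0.998, 0.055, -0.001]
force: [0.8, 0.3, 1.3]
grip_width: 0.0
grip_force: 0.0
box (-13.0, 86.0, 34.0) world [657.3 217.3  34. ] turn [ 0.     0.003 -0.   ] | after turn t: [ 1.7  1.4 91.7] | t now: [ 2.   1.4 91.7]
t 45.65 pos [655.4 218.5 125.7] q6 1.61 q1 0.15 F [0.8 0.3 1.3] w 0.0 gf 0.0
time_s: 46.28
eef_pos: [656.3, 218.3, 73.0]
ee_rot: [-0.0, 0.999, 0.054, 0.0]
force: [-1.4, 0.1, 3.9]
grip_width: 0.0
grip_force: 2.2
box (-13.0, 86.0, 33.0) world [657.3 217.3  33. ] turn [-0.    -0.001 -0.002] | after turn t: [ 0.8  1.2 40. ] | t now: [ 0.8  1.2 40. ]
t 46.27 pos [656.3 218.3  73. ] q6 1.61 q1 0.15 F [-1.4  0.1  3.9] w 0.0 gf 2.2
```

```bash
python3 -m jog '[{"tx":0,"ty":0,"tz":18,"ax":0,"ay":0,"az":0,"jaw":1},{"tx":0,"ty":0,"tz":14,"ax":0,"ay":0,"az":0,"jaw":1},{"tx":0,"ty":0,"tz":9,"ax":0,"ay":0,"az":0,"jaw":1},{"tx":0,"ty":0,"tz":0,"ax":0,"ay":0,"az":0,"jaw":1},{"tx":0,"ty":0,"tz":0,"ax":0,"ay":0,"az":0,"jaw":1}]'
python3 - <<'E'
from h import *
c=cap('side')
cv2.imwrite('pics/j.png',cv2.resize(c['color'][150:300,230:430],None,fx=3,fy=3,interpolation=2)[:,:,::-1])
E
python3 plan.py box -13 86 31 6.3
```

```text
time_s: 46.9
eef_pos: [657.6, 217.1, 32.9]
ee_rot: [0.001, 0.999, 0.054, 0.002]
force: [-0.2, -2.4, 8.8]
grip_width: -0.004
grip_force: 4.1
box (-13.0, 86.0, 31.0) world [657.3 217.3  31. ] turn [ 0.001 -0.004 -0.002] | after turn t: [-0.4 -0.1  2. ] | t now: [-0.4 -0.2  2. ]
t 46.95 pos [657.7 217.2  33. ] q6 1.61 q1 0.15 F [-0.4 -2.9  8.4] w -0.0 gf 4.1
```

View pics/j.png

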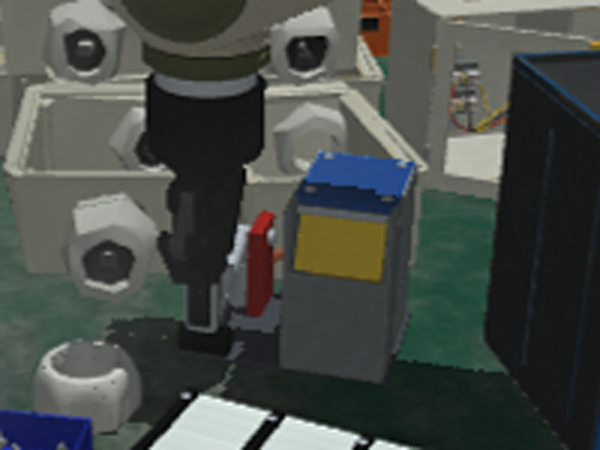

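The black grip is pressed to the bottom at (205,340) in the crop, with 8.8 N on the tool and the flap still shut. First stroke down; now the rest.

```bash
python3 -m jog '[{"tx":0,"ty":0,"tz":-30,"ax":0,"ay":0,"az":0,"jaw":1},{"tx":0,"ty":0,"tz":-35,"ax":0,"ay":0,"az":0,"jaw":1},{"tx":0,"ty":0,"tz":-30,"ax":0,"ay":0,"az":0,"jaw":1},{"tx":0,"ty":0,"tz":0,"ax":0,"ay":0,"az":0,"jaw":1},{"tx":0,"ty":0,"tz":0,"ax":0,"ay":0,"az":0,"jaw":1}]' | grep -E 'eef|force'
python3 - <<'E'
from h import *
c=cap('side')
print('grip');rects(c,(0,0,0),(180,255,70),(90,118),(620,690,200,235),10)
E
python3 -m jog '[{"tx":0,"ty":0,"tz":20,"ax":0,"ay":0,"az":0,"jaw":1},{"tx":0,"ty":0,"tz":25,"ax":0,"ay":0,"az":0,"jaw":1},{"tx":0,"ty":0,"tz":20,"ax":0,"ay":0,"az":0,"jaw":1},{"tx":0,"ty":0,"tz":18,"ax":0,"ay":0,"az":0,"jaw":1},{"tx":0,"ty":0,"tz":12,"ax":0,"ay":0,"az":0,"jaw":1}]' | grep eef
python3 -m jog '[{"tx":0,"ty":0,"tz":0,"ax":0,"ay":0,"az":0,"jaw":1},{"tx":0,"ty":0,"tz":0,"ax":0,"ay":0,"az":0,"jaw":1},{"tx":0,"ty":0,"tz":0,"ax":0,"ay":0,"az":0,"jaw":1}]' | grep -E 'eef|force'
```

```text
eef_pos: [655.9, 217.8, 124.8]
force: [0.6, -0.2, -0.9]
grip_force: 0.0
grip
c [656.8 215. ] size [35.4 18.9] ang 9.7 z 104.4 190 px [298. 227.]
eef_pos: [656.7, 216.7, 30.2]
eef_pos: [656.5, 217.2, 31.0]
force: [-0.6, -3.2, 7.1]
grip_force: 4.1
```

Stroke 2 is down, and the lever came back up fully in between. Strokes 3 to 5 and retreat.

```bash
python3 -m jog '[{"tx":0,"ty":0,"tz":-30,"ax":0,"ay":0,"az":0,"jaw":1},{"tx":0,"ty":0,"tz":-35,"ax":0,"ay":0,"az":0,"jaw":1},{"tx":0,"ty":0,"tz":-30,"ax":0,"ay":0,"az":0,"jaw":1},{"tx":0,"ty":0,"tz":0,"ax":0,"ay":0,"az":0,"jaw":1},{"tx":0,"ty":0,"tz":0,"ax":0,"ay":0,"az":0,"jaw":1}]' | grep -E 'eef|force'
python3 -m jog '[{"tx":0,"ty":0,"tz":20,"ax":0,"ay":0,"az":0,"jaw":1},{"tx":0,"ty":0,"tz":25,"ax":0,"ay":0,"az":0,"jaw":1},{"tx":0,"ty":0,"tz":20,"ax":0,"ay":0,"az":0,"jaw":1},{"tx":0,"ty":0,"tz":18,"ax":0,"ay":0,"az":0,"jaw":1},{"tx":0,"ty":0,"tz":12,"ax":0,"ay":0,"az":0,"jaw":1}]' | grep eef
python3 -m jog '[{"tx":0,"ty":0,"tz":0,"ax":0,"ay":0,"az":0,"jaw":1},{"tx":0,"ty":0,"tz":0,"ax":0,"ay":0,"az":0,"jaw":1},{"tx":0,"ty":0,"tz":0,"ax":0,"ay":0,"az":0,"jaw":1}]' | grep -E 'eef|force'
python3 -m jog '[{"tx":0,"ty":0,"tz":-30,"ax":0,"ay":0,"az":0,"jaw":1},{"tx":0,"ty":0,"tz":-35,"ax":0,"ay":0,"az":0,"jaw":1},{"tx":0,"ty":0,"tz":-30,"ax":0,"ay":0,"az":0,"jaw":1},{"tx":0,"ty":0,"tz":0,"ax":0,"ay":0,"az":0,"jaw":1},{"tx":0,"ty":0,"tz":0,"ax":0,"ay":0,"az":0,"jaw":1}]' | grep -E 'eef|force'
python3 -m jog '[{"tx":0,"ty":0,"tz":20,"ax":0,"ay":0,"az":0,"jaw":1},{"tx":0,"ty":0,"tz":25,"ax":0,"ay":0,"az":0,"jaw":1},{"tx":0,"ty":0,"tz":20,"ax":0,"ay":0,"az":0,"jaw":1},{"tx":0,"ty":0,"tz":18,"ax":0,"ay":0,"az":0,"jaw":1},{"tx":0,"ty":0,"tz":12,"ax":0,"ay":0,"az":0,"jaw":1}]' | grep eef
python3 -m jog '[{"tx":0,"ty":0,"tz":0,"ax":0,"ay":0,"az":0,"jaw":1},{"tx":0,"ty":0,"tz":0,"ax":0,"ay":0,"az":0,"jaw":1},{"tx":0,"ty":0,"tz":0,"ax":0,"ay":0,"az":0,"jaw":1}]' | grep -E 'eef|force'
python3 -m jog '[{"tx":0,"ty":0,"tz":-30,"ax":0,"ay":0,"az":0,"jaw":1},{"tx":0,"ty":0,"tz":-35,"ax":0,"ay":0,"az":0,"jaw":1},{"tx":0,"ty":0,"tz":-30,"ax":0,"ay":0,"az":0,"jaw":1},{"tx":0,"ty":0,"tz":0,"ax":0,"ay":0,"az":0,"jaw":1},{"tx":0,"ty":0,"tz":0,"ax":0,"ay":0,"az":0,"jaw":1}]' | grep -E 'eef|force'
python3 -m jog '[{"tx":0,"ty":0,"tz":20,"ax":0,"ay":0,"az":0,"jaw":1},{"tx":0,"ty":0,"tz":25,"ax":0,"ay":0,"az":0,"jaw":1},{"tx":0,"ty":0,"tz":20,"ax":0,"ay":0,"az":0,"jaw":1},{"tx":0,"ty":0,"tz":18,"ax":0,"ay":0,"az":0,"jaw":1},{"tx":0,"ty":0,"tz":12,"ax":0,"ay":0,"az":0,"jaw":1}]' | grep eef
python3 -m jog '[{"tx":0,"ty":0,"tz":0,"ax":0,"ay":0,"az":0,"jaw":1},{"tx":0,"ty":0,"tz":0,"ax":0,"ay":0,"az":0,"jaw":1},{"tx":0,"ty":0,"tz":0,"ax":0,"ay":0,"az":0,"jaw":1}]' | grep -E 'eef|force'
python3 -m jog '[{"tx":0,"ty":0,"tz":-30,"ax":0,"ay":0,"az":0,"jaw":1},{"tx":0,"ty":0,"tz":-35,"ax":0,"ay":0,"az":0,"jaw":1},{"tx":0,"ty":0,"tz":-40,"ax":0,"ay":0,"az":0,"jaw":1},{"tx":0,"ty":0,"tz":-50,"ax":0,"ay":0,"az":0,"jaw":1},{"tx":-40,"ty":-40,"tz":0,"ax":0,"ay":0,"az":0,"jaw":1}]' | grep -E 'eef'
python3 -m jog '[{"tx":-40,"ty":-40,"tz":0,"ax":0,"ay":0,"az":0,"jaw":1},{"tx":-40,"ty":-30,"tz":0,"ax":0,"ay":0,"az":0,"jaw":1},{"tx":0,"ty":0,"tz":0,"ax":0,"ay":0,"az":0,"jaw":1},{"tx":0,"ty":0,"tz":0,"ax":0,"ay":0,"az":0,"jaw":1},{"tx":0,"ty":0,"tz":0,"ax":0,"ay":0,"az":0,"jaw":1}]' | grep -E 'eef|force|time'
python3 - <<'E'
from h import *
c=cap('top')
print('flap');rects(c,(20,100,80),(35,255,255),(60,130),(480,700,80,260))
print('grip');rects(c,(0,0,0),(180,255,70),(60,125),(620,720,180,260))
c=cap('side')
print('grip');rects(c,(0,0,0),(180,255,70),(60,118),(620,690,200,235),10)
E
```

```text
eef_pos: [655.6, 217.7, 123.7]
force: [-0.6, -0.9, -0.2]
grip_force: 0.0
eef_pos: [656.4, 216.6, 29.7]
eef_pos: [656.2, 217.3, 30.4]
force: [-1.5, -2.3, 8.3]
grip_force: 4.1
eef_pos: [655.5, 217.7, 123.4]
force: [-1.2, -0.3, -0.1]
grip_force: 0.0
eef_pos: [656.3, 216.6, 29.6]
eef_pos: [656.2, 217.2, 30.4]
force: [-1.4, -2.6, 8.3]
grip_force: 4.1
eef_pos: [655.5, 217.7, 123.4]
force: [-0.2, -0.9, -0.5]
grip_force: 0.0
eef_pos: [656.3, 216.6, 29.5]
eef_pos: [656.2, 217.2, 30.3]
force: [-0.8, -2.2, 8.8]
grip_force: 4.1
eef_pos: [614.7, 251.8, 187.9]
time_s: 54.75
eef_pos: [525.9, 313.6, 185.0]
force: [0.4, 0.1, -0.3]
grip_force: 0.0
flap
c [575.7 182.7] size [60.  16.7] ang 5.1 z 93.9 440 px [357. 241.]
grip
c [656.3 212.2] size [36.1 19.8] ang 6.7 z 108.9 286 px [337. 189.]
grip
c [656.7 216.8] size [35.5 15. ] ang 8.6 z 104.5 188 px [298. 227.]
```

```bash
python3 -c "from rig import finish_job; print(finish_job())"
```

```text
the job is handed in; nothing more can be done
None
```

I put all three plates in the oiling box, pumped the lever through five full strokes and handed the job in at about 55 s; in the last pictures the flap is shut and the lever up, but the closed box hides how the plates lie and no verdict came back.

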